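# Pack and close a carton of tank spares at the feed hopper

### The job

Pack the spares carton: draw the hopper's slide gate open until all the float balls have run down the chute into the carton, then push the gate fully shut so that its spring catch snaps in behind it. Put every loose white screw cap from the bench into the carton as well, and once the gate is shut and everything is in, close the carton: fold the two short end flaps down flat first, then the two long flaps flat over them. Leave the other things on the bench where they are.

Things in the scene. Friction and masses are not known exactly. Their poses are not given: they have to be found in the camera images.
- carton: Open brown carton, outside 140 (its x) by 210 mm (its y), walls 4 mm, fixed in a plywood cradle (170 x 240 mm, 20 mm high) on the bench. Origin: centre of the underside, on the bench. Inner floor 11 mm, rim 90 mm above the bench; four flaps stand up round the rim at the start. +x is its back (away from the robot), +y its left side, where the hopper's chute comes in over the rim.
- hopper: Fixed green trough hopper on a steel stand, left of the carton, axes within a few degrees of the carton's. Origin: on the bench straight below the chute's lip. The lane rises from the lip along its +y at 12 degrees. The slide gate crosses it at y = 150 mm; the flared hopper top behind the gate (y = 190 to 340 mm, 135 mm wide) reaches 340 mm above the bench.
- chute_lip (a point): Middle of the lower end of the steel chute's floor, 171 mm above the bench, about 8 mm outside the carton's left wall and about 42 mm behind its middle. The chute is 46 mm wide outside, its walls 32 mm high; it overhangs the back half of the left flap's outer side and clears the flap as it swings.
- gate (a joint): Slide gate of the hopper, in m: 0 = fully shut, grows as it is drawn out along the hopper's -x (towards the robot) to a stop at 0.065. Friction about 4 N; it stays where left. Balls roll past it from about 0.033. About 15 N pulls it out over the spring catch; pushing it home takes about 10 N over the last 15 mm, until the catch snaps down at about 0.003. Short of that it is not shut.
- gate_handle (a point): Black upright round handle of the gate, 18 mm in diameter and 48 mm tall, standing on the 12 mm wide gate bar; this point is on its axis, 14 mm below its top and 34 mm above the bar (255 mm above the bench). It moves with the gate; with the gate shut it stands 110 mm in front (-x) of the middle of the lane.
- catch (a joint): Spring catch of the gate, a small brass roller that a spring presses down onto a cam on the gate bar; its fixed bracket stands 70 mm behind (+x of) the handle of the shut gate and its top is 255 mm above the bench. In m: 0 = down, about 0.004 when it rides on the top of the cam.
- flap_left (a joint): Hinge of the short end flap (134 mm wide) on the carton's left (+y) side, below the chute's lip, which clears it as it swings: 0 = folded flat over the carton, 1.57 = upright, more = leaning outwards (at most 2.2). Its hinge line lies along the top edge of that wall, 90 mm above the bench; the flap is 68 mm long from hinge to free edge, 3 mm thick, light and slightly stiff: it stays at any angle.
- flap_right (a joint): Hinge of the short end flap (134 mm wide) on the carton's right (-y) side: 0 = folded flat over the carton, 1.57 = upright, more = leaning outwards (at most 2.2). Its hinge line lies along the top edge of that wall, 90 mm above the bench; the flap is 68 mm long from hinge to free edge, 3 mm thick, light and slightly stiff: it stays at any angle.
- flap_front (a joint): Hinge of the long flap (208 mm wide) on the carton's front (-x) side: 0 = folded flat over the carton, 1.57 = upright, more = leaning outwards (at most 2.2). Its hinge line lies along the top edge of that wall, 93.5 mm above the bench; the flap is 68 mm long from hinge to free edge, 3 mm thick, light and slightly stiff: it stays at any angle.
- flap_back (a joint): Hinge of the long flap (208 mm wide) on the carton's back (+x) side: 0 = folded flat over the carton, 1.57 = upright, more = leaning outwards (at most 2.2). Its hinge line lies along the top edge of that wall, 93.5 mm above the bench; the flap is 68 mm long from hinge to free edge, 3 mm thick, light and slightly stiff: it stays at any angle.
- ball0_center (a point): Centre of a white plastic float ball, 32 mm in diameter, 12 g; at the start it lies in the hopper behind the gate, one of a row of four.
- ball1_center (a point): Centre of a white plastic float ball, 32 mm in diameter, 12 g; at the start it lies in the hopper behind the gate, one of a row of four.
- ball2_center (a point): Centre of a white plastic float ball, 32 mm in diameter, 12 g; at the start it lies in the hopper behind the gate, one of a row of four.
- ball3_center (a point): Centre of a white plastic float ball, 32 mm in diameter, 12 g; at the start it lies in the hopper behind the gate, one of a row of four.
- cap0: White screw cap lying loose on the bench, 30 g: threaded neck 40 mm in diameter and 22 mm tall below, knurled head 52 mm in diameter and 12 mm thick above (34 mm in all), a black sealing ring between. Origin: centre of the underside of the neck; z runs up through the head. There may be 2 to 4 of them.
- cap1: White screw cap lying loose on the bench, 30 g: threaded neck 40 mm in diameter and 22 mm tall below, knurled head 52 mm in diameter and 12 mm thick above (34 mm in all), a black sealing ring between. Origin: centre of the underside of the neck; z runs up through the head. There may be 2 to 4 of them.
- cap2: White screw cap lying loose on the bench, 30 g: threaded neck 40 mm in diameter and 22 mm tall below, knurled head 52 mm in diameter and 12 mm thick above (34 mm in all), a black sealing ring between. Origin: centre of the underside of the neck; z runs up through the head. There may be 2 to 4 of them.
- cap3: White screw cap lying loose on the bench, 30 g: threaded neck 40 mm in diameter and 22 mm tall below, knurled head 52 mm in diameter and 12 mm thick above (34 mm in all), a black sealing ring between. Origin: centre of the underside of the neck; z runs up through the head. There may be 2 to 4 of them.
- screwdriver: Bystander: screwdriver, 200 mm long, lying on the bench. Origin under its middle.
- brown_bottle: Bystander: brown glass bottle, 54 mm in diameter, 120 mm tall. Origin: centre of its underside.
- tape_roll: Bystander: roll of tape lying flat, 100 mm in diameter, 48 mm tall. Origin: centre of its underside.
- spanner: Bystander: steel spanner, 170 mm long, lying on the bench. Origin under its middle.
- tin: Bystander: metal tin, 70 mm in diameter, 80 mm tall. Origin: centre of its underside.
- coupler: Bystander: black rubber hose end, 68 mm in diameter, 45 mm tall. Origin: centre of its underside.

How it is judged:
By the outcome, as a careful person would: the job done as asked, in the order asked, and still so for the second after the job is handed in, with the robot touching nothing.
Of cap0, cap1, cap2, cap3 only 2 to 4 are there at a start; the rules pass over those that are not, and their reading is None.
At some moment in a run one of cap0, cap1, cap2, cap3 may be knocked a few centimetres aside while the robot is not near it.
Once in a run the grip may slacken for a moment while it holds something.
It also fails if it takes over 210 s, if anything falls off the work surface, if the arm or the gripper's body presses on something with over 40 N, if the wrist force passes 120 N, or if a joint passes its speed limit or range.

### The arm

A 6-joint arm with a two-finger parallel gripper is mounted at the origin on the work surface. World frame = base frame: x ahead of the robot, y to its left, z up, the work surface at z = 0. Lengths are in m, angles in rad, forces in N, time in s.
With the tool pointing down it reaches from about 0.25 to 0.775 m from the base axis. Payload 4 kg.
Tool frame: the origin (TCP) lies on the centre line of the jaws, within the pads' length; the fingertips stand 17 mm ahead of it and the grasp point (between the pads) lies 2 mm behind it; z points along the fingers, y is the line along which they close (so a half turn about z gives the same grasp; the last joint's range is limited). The gripper opens to 94 mm and grips with 3 to 60 N. Pads are 16 mm wide; open, the fingers measure 119 mm over their backs; the gripper's body (75 mm by 177 mm) begins 78 mm behind the grasp point.
Start: joints at [1.055, 0.087, 1.371, -0, 1.684, -0.103], TCP at [0.221, 0.504, 0.223] pointing down, gripper open.
Joint ranges: [-3.1, 3.1], [-0.76, 2.03], [0.27, 2.55], [-1.08, 4.22], [0.17, 2.65], [-2.57, 2.57]. Speed limits (rad/s): [2.79, 2.79, 3.14, 3.14, 3.14, 3.14].

### API

Orientations are given as [roll, pitch, yaw] about the fixed x, y, z axes, in that order (R = Rz(yaw) Ry(pitch) Rx(roll)).
In Python, from bench import robot gives the robot as it stands.
- The arm moves only by the tool servo_tool, never from a script. Its argument "plan" is a list of rows, each a list of 7 numbers: the shift along the tool's x, y, z normalised to -1 to 1, where 1 is 0.1 m, then the turn, a rotation vector about the tool's x, y, z normalised to -1 to 1, where 1 is pi/2 rad, then the finger opening in mm, from 0 to 94. In form: [[x, y, z, ax, ay, az, gripper], ...]. A call has 1 to 12 rows; each row is the pose to reach, as a shift and turn from the pose commanded when the call began, along the tool's axes at that moment; what a row does not reach only later rows make up. A row lasts 1/12 s, in which the tool goes at most 41.7 mm and 7.16 degrees, less where a joint would pass 70% of its speed; a pose out of reach is approached as far as the arm can. A call with a number of a shift or a turn outside -1 to 1 is refused whole. A call with a gripper value outside its range is refused whole. The fingers move at their own pace and stop on an object; the grip force is fixed at half the most. Time passes only in rows, so rows that repeat a pose let the fingers close. It gives the time, the measured TCP pose, the force, the opening and the grip force at its end, in the units of the state.
- robot.get_obs(): the state, without advancing time (a new reading comes with each control period).
- robot.snapshot(name): name is "scene" or "top"; returns the picture (420x560x3 uint8, red, green, blue); there is no depth.
- robot.camera_params(name): a dict with "camera_matrix" (3x3 intrinsics, pixels), "rvec" (rotation vector, rad) and "tvec" (3), from world to camera coordinates, as OpenCV has them. Camera axes: x right, y down, z forward; pixel columns grow to the right and rows downward; lengths in m; the calibration is good to about 2 mm. A picture is of the moment at which its call begins. camera_params takes no time and is no camera call.
- robot.close_job(): hands the job in; it is judged then, once.
Trained networks look in the newest picture that a camera, given by its name, has taken for a name from the list of things; names that differ only in an ending like _2 or _b are one class to them, and where a whole thing is asked for, a point or a joint stands for the part that bears it (a point fixed in the world has none). Each returns a list of dicts, best first, with "conf" (0 to 1); they miss things now and then, are a little off and sometimes report something else, mostly with a low value. They report only what shows in the picture. A call takes as long as a camera call.
- robot.find_in(thing, camera): "extent" ([centre column, centre row, width, height] in pixels, round what is visible of it).
The state is a dict: "time": time; "joint_positions": joint angles; "qvel": joint speeds; "joint_torque": joint torques, N m; "tool_pos": TCP position; "ee_rot": TCP orientation; "wrist_force": force on the tool from outside, world axes, zero at the start; "wrist_torque": the same for the moment, N m; "width": finger opening in m; "finger_force": force on a finger pad.
Only numpy, scipy, OpenCV 4.12 (cv2) and the standard library are available. Lean on these libraries where they do the work, as an engineer would, in place of code of your own. Each camera call takes 0.05 s, during which the arm holds its last target. There are 200 camera calls.

## Working session

There is one attempt and no reset: what is moved stays moved. The work goes in short steps, Python scripts to look and compute and a tool call to move; the robot and the scene stay as the last step left them, time stands still between calls to the robot, and variables do not carry over. Pictures are saved under pics/ and viewed, at most 14 in all, crops included, and the job is handed in when it is done.

Besides the shell and the picture viewer there is one more tool, called after "Call:" by a JSON object that holds its "api" and its "payload". servo_tool: Moves the arm, as the interface text tells. Scaled input: -1 to 1 covers 0.1 m each way for a shift and pi/2 rad each way for a turn. Its arguments: {"type":"object","properties":{"plan":{"type":"array","items":{"type":"array","items":{"type":"number"}}}},"required":["plan"]}

```bash
mkdir -p pics; cat > h.py <<'E'
import numpy as np, cv2
from scipy.spatial.transform import Rotation as R
from bench import robot
def cam(n):
    p=robot.camera_params(n); K=np.array(p["camera_matrix"]);r=cv2.Rodrigues(np.array(p["rvec"],float))[0];t=np.array(p["tvec"],float).ravel()
    return K,r,t
def ray(n,px,z):
    K,r,t=cam(n); d=r.T@np.linalg.solve(K,[px[0],px[1],1.]); c=-r.T@t
    return (c+d*(z-c[2])/d[2])
def proj(n,P):
    K,r,t=cam(n); q=K@(r@np.asarray(P,float)+t); return q[:2]/q[2]
def snap(n,f):
    im=robot.snapshot(n); cv2.imwrite(f"pics/{f}.png",cv2.cvtColor(im,cv2.COLOR_RGB2BGR)); return im
def st():
    o=robot.get_obs(); print("t",round(o["time"],2),"p",np.round(o["tool_pos"],4),"rot",np.round(o["ee_rot"],3),"F",np.round(o["wrist_force"],1),"w",round(o["width"],4),"f",o["finger_force"]); return o
def rel(P):
    o=robot.get_obs(); r=R.from_euler("xyz",o["ee_rot"]); return r.inv().apply(np.asarray(P)-o["tool_pos"])*10
E
python3 - <<'E'
from h import *
st(); robot.get_obs()
for c in("scene","top"):
    snap(c,c+"0"); K,r,t=cam(c); print(c,-r.T@t,K[0,0])
    for n in("carton","hopper","gate_handle","cap0","flap_left","flap_right","flap_front","flap_back","coupler","tape_roll","tin","ball0_center"):
        print(n,[(np.round(d["extent"]).astype(int).tolist(),round(d["conf"],2)) for d in robot.find_in(n,c)][:6])
E
```

```text
t 0.0 p [0.2204 0.5034 0.2213] rot [-3.139 -0.     2.729] F [-0.2 -0.8  0.4] w 0.0942 f 0.0
scene [1.27888841 0.62223461 1.24568299] 539.2254617285415
carton [([240, 225, 97, 108], 0.87)]
hopper [([320, 282, 133, 147], 0.86)]
gate_handle [([313, 229, 29, 46], 0.72), ([407, 291, 22, 17], 0.52)]
cap0 [([178, 209, 14, 17], 0.78), ([408, 292, 20, 21], 0.68), ([378, 269, 12, 17], 0.46)]
flap_left [([270, 236, 36, 36], 0.57)]
flap_right [([209, 194, 39, 36], 0.65), ([240, 227, 96, 105], 0.37)]
flap_front [([259, 200, 53, 44], 0.59)]
flap_back [([219, 232, 61, 41], 0.85), ([260, 199, 52, 46], 0.66)]
coupler [([203, 292, 22, 21], 0.81)]
tape_roll [([169, 232, 41, 37], 0.67), ([261, 198, 56, 46], 0.23)]
tin []
ball0_center [([269, 237, 38, 38], 0.31)]
top [0.25856235 0.01182887 1.30472975] 429.8279530215656
carton [([323, 185, 90, 74], 0.89)]
hopper [([213, 167, 139, 80], 0.6)]
gate_handle [([227, 182, 11, 57], 0.52)]
cap0 [([196, 247, 18, 19], 0.83), ([394, 177, 18, 20], 0.74), ([164, 246, 17, 18], 0.66), ([123, 202, 25, 21], 0.62)]
flap_left [([282, 195, 3, 34], 0.75)]
flap_right [([361, 184, 9, 50], 0.95)]
flap_front [([226, 181, 10, 52], 0.63), ([322, 215, 76, 8], 0.45), ([192, 164, 12, 15], 0.3)]
flap_back [([322, 158, 73, 16], 0.88)]
coupler []
tape_roll [([376, 152, 33, 35], 0.78)]
tin [([451, 202, 30, 25], 0.83)]
ball0_center []
```

```bash
python3 - <<'E'
import cv2
a=cv2.imread("pics/top0.png")[90:330,80:500]; cv2.imwrite("pics/top0c.png",cv2.resize(a,None,fx=1.9,fy=1.9,interpolation=cv2.INTER_CUBIC))
a=cv2.imread("pics/scene0.png")[130:390,130:450]; cv2.imwrite("pics/scene0c.png",cv2.resize(a,None,fx=2.3,fy=2.3,interpolation=cv2.INTER_CUBIC))
E
```

```text
(no output)
```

View pics/top0c.png

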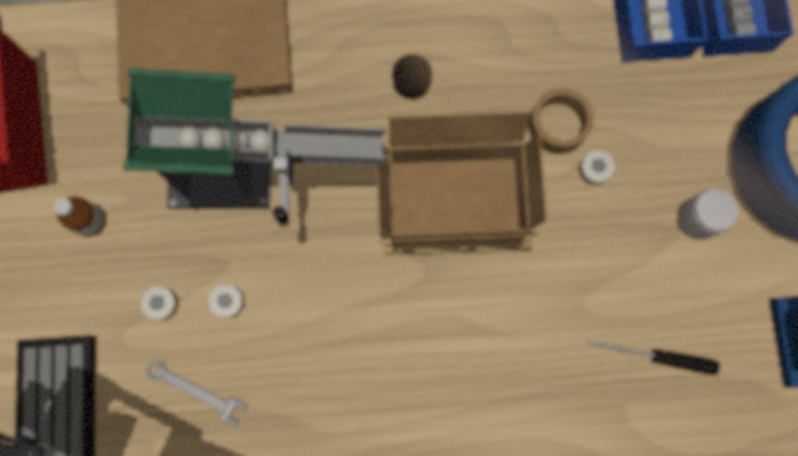

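View pics/scene0c.png

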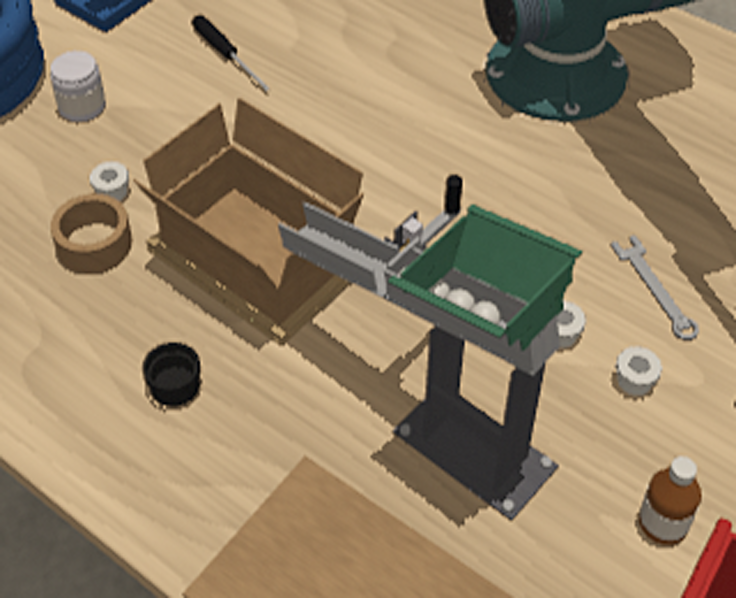

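```bash
python3 - <<'E'
from h import *
for p in((163,249),(199,248),(394,178),(196,247),(164,246)): print(p,ray("top",p,.034))
for p in((178,209),(408,292),(378,269)): print(p,ray("scene",p,.02))
print("handle top",ray("top",(80+281/1.9,90+214/1.9),.269), "bottom scene", ray("scene",(130+454/2.3,130+180/2.3),.269))
print("lip corners",[ray("top",(80+384/1.9,90+y/1.9),.2)[:2] for y in(131,161)])
a=cv2.imread("pics/top0.png")[135:245,210:380]; cv2.imwrite("pics/t1.png",cv2.resize(a,None,fx=4.7,fy=4.7,interpolation=cv2.INTER_CUBIC))
E
```

```text
(163, 249) [0.4092239  0.35925492 0.034     ]
(199, 248) [0.40456106 0.25290811 0.034     ]
(394, 178) [ 0.5756169  -0.34819585  0.034     ]
(196, 247) [0.40815384 0.26167544 0.034     ]
(164, 246) [0.41789826 0.35617281 0.034     ]
(178, 209) [ 0.58211082 -0.34754557  0.02      ]
(408, 292) [0.41403239 0.36748263 0.02      ]
(378, 269) [0.39757006 0.26367214 0.02      ]
handle top [0.48417256 0.13377676 0.269     ] bottom scene [0.49320207 0.14087888 0.269     ]
lip corners [array([ 0.60838044, -0.00866313]), array([ 0.56461563, -0.00554175])]
```

View pics/t1.png

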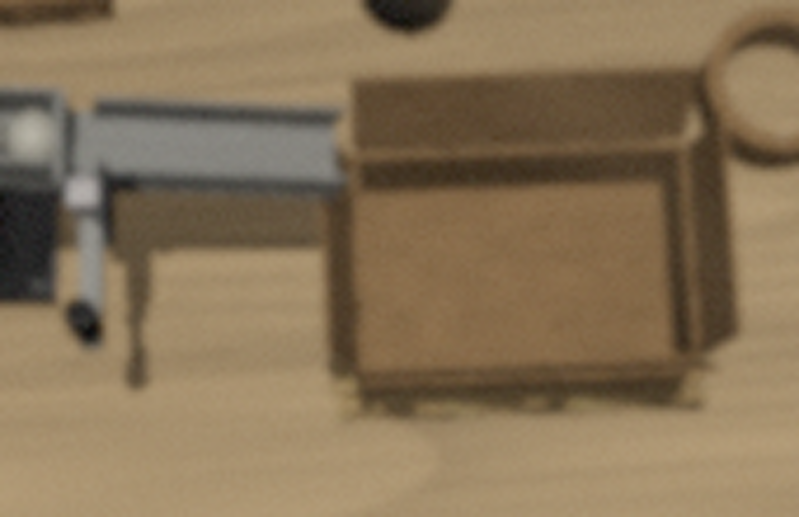

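```bash
python3 - <<'E'
from h import *
from scipy.optimize import least_squares
f=lambda a:np.array([210+a[0]/4.7,135+a[1]/4.7])
print("handle top",ray("top",f((82,315)),.269),"bot",ray("top",f((91,332)),.225))
L=[((66,101,11),(360,188)),((66,-101,11),(667,178)),((70,104,93),(354,158)),((70,-104,93),(690,143))]
def W(v,P): 
    c,s=np.cos(v[2]),np.sin(v[2]); P=np.array(P)/1000; return [v[0]+c*P[0]-s*P[1],v[1]+s*P[0]+c*P[1],P[2]]
g=lambda v:np.concatenate([proj("top",W(v,P))-f(a) for P,a in L])
s=least_squares(g,[.544,-.12,0]);v=s.x;print(v,np.degrees(v[2]),s.fun.round(1))
for c in("top","scene"):
    im=cv2.imread(f"pics/{c}0.png"); k=4 
    im=cv2.resize(im,None,fx=k,fy=k,interpolation=cv2.INTER_CUBIC)
    for z,a,b,col in((90,70,105,(0,0,255)),(11,66,101,(255,0,0)),(20,85,120,(0,255,0))):
        pts=np.array([proj(c,W(v,(x,y,z)))*k+k/2 for x,y in((a,b),(a,-b),(-a,-b),(-a,b))]).astype(int)
        cv2.polylines(im,[pts],True,col,1)
    x,y=(250,135) if c=="top" else (180,160)
    out=im[y*k:(y+120)*k,x*k:(x+130)*k]; cv2.imwrite(f"pics/ov_{c}.png",out)
a=np.hstack([cv2.imread("pics/ov_top.png"),cv2.imread("pics/ov_scene.png")]); cv2.imwrite("pics/ov.png",cv2.resize(a,None,fx=.76,fy=.76,interpolation=cv2.INTER_AREA))
E
```

```text
handle top [0.48578706 0.13480865 0.269     ] bot [0.48561648 0.13556002 0.225     ]
[ 0.54212548 -0.12129048 -0.03183763] -1.824161876478922 [ 0.1  1.2 -0.5  0.8  0.5 -1.1 -0.1 -0.7]
```

View pics/ov.png

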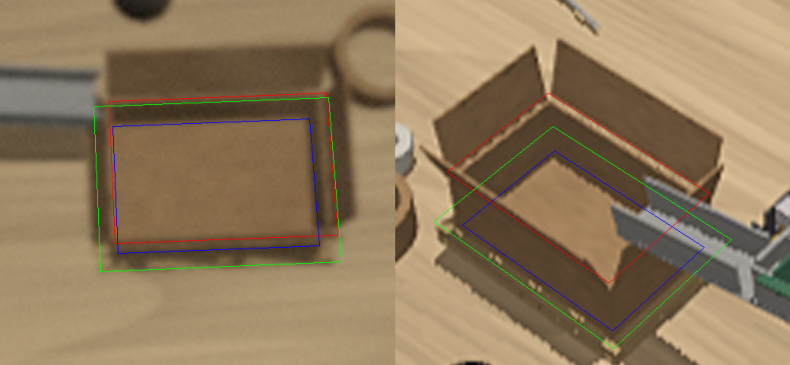

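Call:
{"api": "servo_tool", "payload": {"plan": [[-0.3, 0, -0.4, 0, 0, 0.08, 60], [-0.6, 0, -0.8, 0, 0, 0.16, 50], [-0.9, 0, -1, 0, 0, 0.24, 40], [-0.9, 0, -1, 0, 0, 0.32, 40], [-0.9, 0, -1, 0, 0, 0.4, 40], [-0.9, 0, -1, 0, 0, 0.48, 40], [-0.9, 0, -1, 0, 0, 0.56, 40], [-0.9, 0, -1, 0, 0, 0.64, 40], [-0.9, 0, -1, 0, 0, 0.72, 40], [-0.9, 0, -1, 0, 0, 0.757, 40], [-0.9, 0, -1, 0, 0, 0.757, 40]]}}

```text
time: 2.22
tool_pos: [0.3031, 0.4677, 0.3225]
ee_rot: [3.142, -0.0, 1.539]
wrist_force: [1.1, -0.4, -0.6]
width: 0.0402
finger_force: 0.0
```

Call:
{"api": "servo_tool", "payload": {"plan": [[-0.3, 0.2, -0.3, 0, 0, 0, 40], [-0.6, 0.4, -0.6, 0, 0, 0, 40], [-1, 0.6, -0.8, 0, 0, 0, 40]]}}

```text
time: 2.47
tool_pos: [0.3534, 0.3797, 0.396]
ee_rot: [3.141, -0.001, 1.544]
wrist_force: [0.2, -0.7, 0.7]
width: 0.0399
finger_force: 0.0
```

Call:
{"api": "servo_tool", "payload": {"plan": [[-0.3, 0.2, 0, 0, 0, 0, 40], [-0.6, 0.4, 0, 0, 0, 0, 40], [-1, 0.6, 0, 0, 0, 0, 40], [-1, 0.6, 0, 0, 0, 0, 40]]}}

```text
time: 2.8
tool_pos: [0.4125, 0.2731, 0.3949]
ee_rot: [3.14, 0.002, 1.533]
wrist_force: [0.6, 1.2, -0.3]
width: 0.0397
finger_force: 0.0
```

```bash
python3 -c "
from h import *
st(); print(rel([.486,.135,.40]))"
```

```text
t 2.8 p [0.4125 0.2731 0.3949] rot [3.140e+00 2.000e-03 1.533e+00] F [ 0.6  1.2 -0.3] w 0.0397 f 0.0
[-1.35231801  0.78591457 -0.04611831]
```

Call:
{"api": "servo_tool", "payload": {"plan": [[-0.4, 0.25, 0, 0, 0, 0, 40], [-0.8, 0.5, 0, 0, 0, 0, 40], [-1, 0.7, 0, 0, 0, 0, 40], [-1, 0.79, 0, 0, 0, 0, 40]]}}

```text
time: 3.13
tool_pos: [0.4881, 0.1713, 0.3942]
ee_rot: [3.141, 0.002, 1.534]
wrist_force: [-0.3, 1.1, -0.5]
width: 0.04
finger_force: 0.0
```

Call:
{"api": "servo_tool", "payload": {"plan": [[-0.35, 0, 0.2, 0, 0, 0, 40], [-0.35, 0, 0.5, 0, 0, 0, 40], [-0.35, 0, 0.8, 0, 0, 0, 40], [-0.35, 0, 0.8, 0, 0, 0, 40]]}}

```text
time: 3.47
tool_pos: [0.4816, 0.1404, 0.3062]
ee_rot: [-3.126, 0.003, 1.541]
wrist_force: [-0.1, -0.1, -1.2]
width: 0.0398
finger_force: 0.0
```

```bash
python3 -c "
from h import *
o=st()
im=snap('scene','s2'); a=cv2.imread('pics/s2.png')[140:320,240:420]; a=cv2.resize(a,None,fx=3.3,fy=3.3,interpolation=cv2.INTER_CUBIC)
p=np.array(o['tool_pos']); p[2]=.253
q=(proj('scene',p)-[240,140])*3.3; cv2.circle(a,tuple(q.astype(int)),3,(0,0,255),-1)
cv2.imwrite('pics/s2c.png',a)"
```

```text
t 3.47 p [0.4816 0.1404 0.3062] rot [-3.126e+00  3.000e-03  1.541e+00] F [-0.1 -0.1 -1.2] w 0.0398 f 0.0
```

View pics/s2c.png

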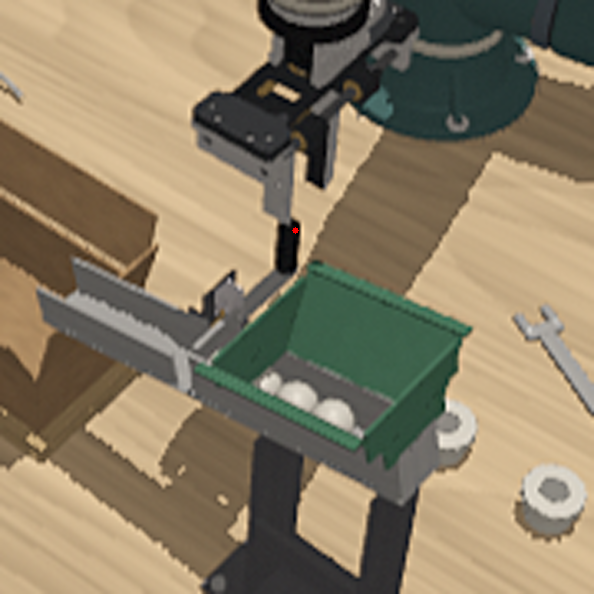

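```bash
python3 -c "
from h import *
o=st(); H=ray('scene',(327.3,211.8),.255); print(H); print(rel([.486,.135,.253]))"
```

```text
t 3.52 p [0.4828 0.1409 0.3102] rot [-3.132e+00  1.000e-03  1.541e+00] F [ 0.2 -0.7  0.6] w 0.04 f 0.0
[0.49202431 0.14074184 0.255     ]
[-0.05725235  0.03900694  0.57161997]
```

Call:
{"api": "servo_tool", "payload": {"plan": [[-0.03, 0.06, 0, 0, 0, 0, 40], [-0.03, 0.06, 0, 0, 0, 0, 40], [-0.03, 0.06, 0.2, 0, 0, 0, 40], [-0.03, 0.06, 0.4, 0, 0, 0, 40], [-0.03, 0.06, 0.52, 0, 0, 0, 40], [-0.03, 0.06, 0.52, 0, 0, 0, 40]]}}

```text
time: 4.02
tool_pos: [0.4905, 0.1378, 0.2616]
ee_rot: [-3.14, 0.0, 1.54]
wrist_force: [-0.9, 0.0, -0.5]
width: 0.0398
finger_force: 0.0
```

Call:
{"api": "servo_tool", "payload": {"plan": [[0, 0, 0, 0, 0, 0, 40], [0, 0, 0, 0, 0, 0, 0], [0, 0, 0, 0, 0, 0, 0], [0, 0, 0, 0, 0, 0, 0], [0, 0, 0, 0, 0, 0, 0], [0, 0, 0, 0, 0, 0, 0], [0, 0, 0, 0, 0, 0, 0]]}}

```text
time: 4.6
tool_pos: [0.4886, 0.1377, 0.264]
ee_rot: [-3.138, -0.0, 1.54]
wrist_force: [-5.6, -0.1, 4.6]
width: 0.0174
finger_force: 30.0
```

Call:
{"api": "servo_tool", "payload": {"plan": [[0, -0.05, 0, 0, 0, 0, 0], [0, -0.1, 0, 0, 0, 0, 0], [0, -0.18, 0, 0, 0, 0, 0], [0, -0.26, 0, 0, 0, 0, 0], [0, -0.34, 0, 0, 0, 0, 0], [0, -0.42, 0, 0, 0, 0, 0], [0, -0.5, 0, 0, 0, 0, 0], [0, -0.56, 0, 0, 0, 0, 0], [0, -0.6, 0, 0, 0, 0, 0], [0, -0.6, 0, 0, 0, 0, 0], [0, -0.6, 0, 0, 0, 0, 0], [0, -0.6, 0, 0, 0, 0, 0]]}}

```text
time: 5.6
tool_pos: [0.4512, 0.1391, 0.2622]
ee_rot: [3.094, -0.004, 1.535]
wrist_force: [60.4, 2.7, -24.1]
width: 0.0854
finger_force: 30.0
```

Call:
{"api": "servo_tool", "payload": {"plan": [[0, 0, 0, 0, 0, 0, 0], [0, 0, 0, 0, 0, 0, 0], [0, 0, 0, 0, 0, 0, 0], [0, 0, 0, 0, 0, 0, 0], [0, 0, 0, 0, 0, 0, 0], [0, 0, 0, 0, 0, 0, 0], [0, 0, 0, 0, 0, 0, 0], [0, 0, 0, 0, 0, 0, 0], [0, 0, 0, 0, 0, 0, 0], [0, 0, 0, 0, 0, 0, 0], [0, 0, 0, 0, 0, 0, 0], [0, 0, 0, 0, 0, 0, 0]]}}

```text
time: 6.6
tool_pos: [0.4514, 0.139, 0.2622]
ee_rot: [3.094, -0.004, 1.535]
wrist_force: [61.2, 2.3, -24.1]
width: 0.0853
finger_force: 30.0
```

```bash
python3 -c "
from h import *
o=st()
snap('scene','s3'); snap('top','t3')
a=cv2.imread('pics/s3.png')[140:320,180:400]; a=cv2.resize(a,(440*4//4,360),interpolation=cv2.INTER_CUBIC)
b=cv2.imread('pics/t3.png')[130:250,130:370];b=cv2.resize(b,(480,240),interpolation=cv2.INTER_CUBIC)
c=np.zeros((600,480,3),np.uint8);c[:360,:440]=a;c[360:]=b
cv2.imwrite('pics/c3.png',c)
for n in('scene','top'):print([(np.round(d['extent']).tolist(),round(d['conf'],2)) for d in robot.find_in('ball0_center',n)])
"
```

```text
t 6.6 p [0.4514 0.139  0.2622] rot [ 3.094 -0.004  1.535] F [ 61.2   2.3 -24.1] w 0.0853 f 29.988332390785217
[]
[([214.0, 162.0, 8.0, 9.0], 0.52)]
```

View pics/c3.png

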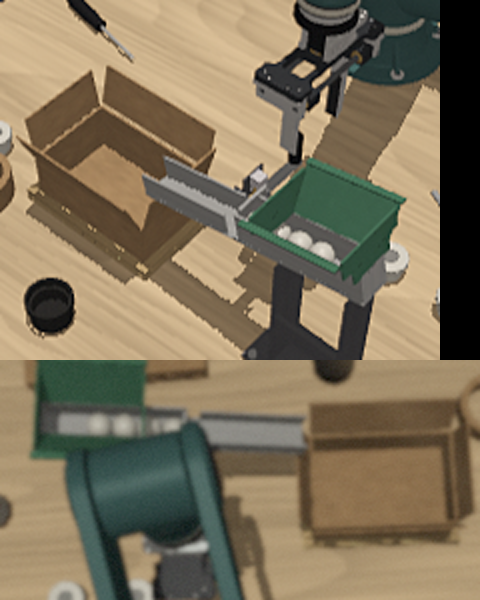

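```bash
python3 -c "
from h import *
o=st();print(np.round(o['wrist_torque'],2))
a=cv2.imread('pics/s3.png')[140:240,290:390]; a=cv2.resize(a,None,fx=4,fy=4,interpolation=cv2.INTER_CUBIC)
b=cv2.imread('pics/s2.png')[140:240,290:390]; b=cv2.resize(b,None,fx=4,fy=4,interpolation=cv2.INTER_CUBIC)
cv2.imwrite('pics/s3z.png',np.hstack([b,a]))"
```

```text
t 6.8 p [0.4514 0.139  0.2622] rot [ 3.094 -0.004  1.535] F [ 62.4   1.8 -23.6] w 0.0847 f 29.98875081539154
[ 0.31 -9.77  0.16]
```

View pics/s3z.png

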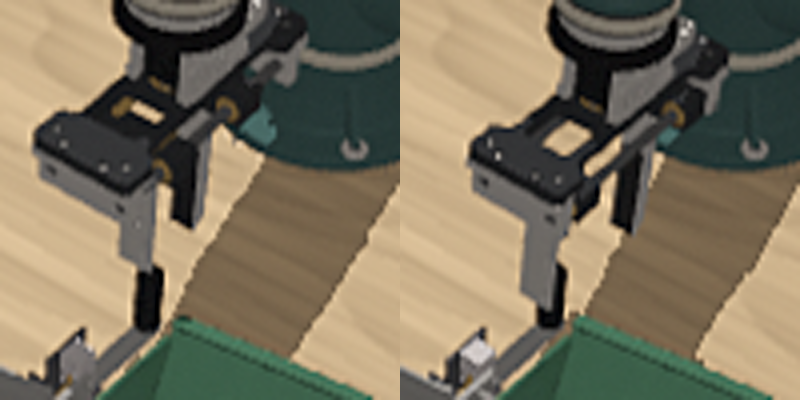

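Call:
{"api": "servo_tool", "payload": {"plan": [[0, 0.1, 0, 0, 0, 0, 0], [0, 0.2, 0, 0, 0, 0, 0], [0, 0.3, 0, 0, 0, 0, 0], [0, 0.4, 0, 0, 0, 0, 0], [0, 0.5, 0, 0, 0, 0, 0], [0, 0.57, 0, 0, 0, 0, 0], [0, 0.57, 0, 0, 0, 0, 0], [0, 0.57, 0, 0, 0, 0, 0], [0, 0.57, 0, 0, 0, 0, 0], [0, 0.57, 0, 0, 0, 0, 0]]}}

```text
time: 7.63
tool_pos: [0.4872, 0.1374, 0.2622]
ee_rot: [-3.141, 0.0, 1.54]
wrist_force: [-1.0, -0.5, -1.1]
width: 0.0171
finger_force: 30.0
```

Call:
{"api": "servo_tool", "payload": {"plan": [[0, -0.03, 0, 0, 0, 0, 0], [0, -0.05, 0, 0, 0, 0, 0], [0, -0.05, 0, 0, 0, 0, 0]]}}

```text
time: 7.88
tool_pos: [0.4867, 0.1374, 0.2622]
ee_rot: [3.131, -0.0, 1.539]
wrist_force: [12.0, -1.3, -6.4]
width: 0.0174
finger_force: 30.1
```

Call:
{"api": "servo_tool", "payload": {"plan": [[0, -0.03, 0, 0, 0, 0, 0], [0, -0.05, 0, 0, 0, 0, 0], [0, -0.05, 0, 0, 0, 0, 0]]}}

```text
time: 8.13
tool_pos: [0.4863, 0.1375, 0.2621]
ee_rot: [3.12, -0.001, 1.538]
wrist_force: [24.8, -1.5, -11.9]
width: 0.0176
finger_force: 30.1
```

Call:
{"api": "servo_tool", "payload": {"plan": [[0, -0.03, 0, 0, 0, 0, 0], [0, -0.05, 0, 0, 0, 0, 0], [0, -0.05, 0, 0, 0, 0, 0]]}}

```text
time: 8.38
tool_pos: [0.4826, 0.1377, 0.262]
ee_rot: [3.118, -0.001, 1.537]
wrist_force: [11.7, 1.4, -6.7]
width: 0.0172
finger_force: 30.0
```

Call:
{"api": "servo_tool", "payload": {"plan": [[0, -0.03, 0, 0, 0, 0, 0], [0, -0.06, 0, 0, 0, 0, 0], [0, -0.09, 0, 0, 0, 0, 0], [0, -0.12, 0, 0, 0, 0, 0], [0, -0.15, 0, 0, 0, 0, 0]]}}

```text
time: 8.8
tool_pos: [0.4577, 0.139, 0.2621]
ee_rot: [3.141, -0.001, 1.54]
wrist_force: [4.5, 2.7, -6.2]
width: 0.0174
finger_force: 30.0
```

Call:
{"api": "servo_tool", "payload": {"plan": [[0, -0.03, 0, 0, 0, 0, 0], [0, -0.06, 0, 0, 0, 0, 0], [0, -0.09, 0, 0, 0, 0, 0], [0, -0.12, 0, 0, 0, 0, 0], [0, -0.15, 0, 0, 0, 0, 0]]}}

```text
time: 9.22
tool_pos: [0.4423, 0.1397, 0.2621]
ee_rot: [-3.142, -0.002, 1.541]
wrist_force: [4.5, 3.3, -7.5]
width: 0.0173
finger_force: 30.0
```

Call:
{"api": "servo_tool", "payload": {"plan": [[0, -0.03, 0, 0, 0, 0, 0], [0, -0.06, 0, 0, 0, 0, 0], [0, -0.09, 0, 0, 0, 0, 0], [0, -0.12, 0, 0, 0, 0, 0], [0, -0.14, 0, 0, 0, 0, 0], [0, -0.14, 0, 0, 0, 0, 0], [0, -0.14, 0, 0, 0, 0, 0], [0, -0.14, 0, 0, 0, 0, 0], [0, -0.14, 0, 0, 0, 0, 0], [0, -0.14, 0, 0, 0, 0, 0], [0, -0.14, 0, 0, 0, 0, 0], [0, -0.14, 0, 0, 0, 0, 0]]}}

```text
time: 10.22
tool_pos: [0.4279, 0.1405, 0.2621]
ee_rot: [-3.14, -0.002, 1.541]
wrist_force: [2.1, 4.5, -7.8]
width: 0.0171
finger_force: 30.0
```

Call:
{"api": "servo_tool", "payload": {"plan": [[0, 0, 0, 0, 0, 0, 0], [0, 0, 0, 0, 0, 0, 0], [0, 0, 0, 0, 0, 0, 0], [0, 0, 0, 0, 0, 0, 0], [0, 0, 0, 0, 0, 0, 0], [0, 0, 0, 0, 0, 0, 0], [0, 0, 0, 0, 0, 0, 0], [0, 0, 0, 0, 0, 0, 0], [0, 0, 0, 0, 0, 0, 0], [0, 0, 0, 0, 0, 0, 0], [0, 0, 0, 0, 0, 0, 0], [0, 0, 0, 0, 0, 0, 0]]}}

```text
time: 11.22
tool_pos: [0.4279, 0.1405, 0.2621]
ee_rot: [-3.14, -0.002, 1.541]
wrist_force: [1.9, 4.1, -7.4]
width: 0.0177
finger_force: 30.0
```

```bash
python3 -c "
from h import *
o=st()
snap('scene','s4'); snap('top','t4')
a=cv2.imread('pics/s4.png')[140:320,180:400]; a=cv2.resize(a,(440*4//4,360),interpolation=cv2.INTER_CUBIC)
b=cv2.imread('pics/t4.png')[130:250,130:370];b=cv2.resize(b,(480,240),interpolation=cv2.INTER_CUBIC)
c=np.zeros((600,480,3),np.uint8);c[:360,:440]=a;c[360:]=b
cv2.imwrite('pics/c4.png',c)
"
```

```text
t 11.22 p [0.4279 0.1405 0.2621] rot [-3.140e+00 -2.000e-03  1.541e+00] F [ 1.9  4.1 -7.4] w 0.0177 f 30.001285672187805
```

View pics/c4.png

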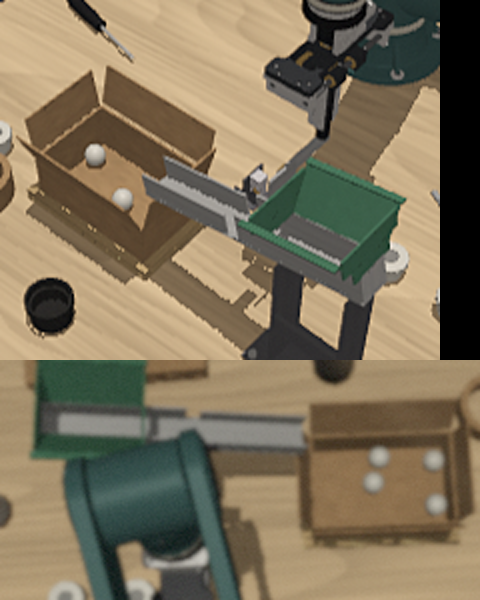

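Call:
{"api": "servo_tool", "payload": {"plan": [[0, 0.06, 0, 0, 0, 0, 0], [0, 0.12, 0, 0, 0, 0, 0], [0, 0.18, 0, 0, 0, 0, 0], [0, 0.24, 0, 0, 0, 0, 0], [0, 0.3, 0, 0, 0, 0, 0], [0, 0.36, 0, 0, 0, 0, 0], [0, 0.42, 0, 0, 0, 0, 0], [0, 0.48, 0, 0, 0, 0, 0], [0, 0.53, 0, 0, 0, 0, 0], [0, 0.57, 0, 0, 0, 0, 0], [0, 0.6, 0, 0, 0, 0, 0], [0, 0.6, 0, 0, 0, 0, 0]]}}

```text
time: 12.32
tool_pos: [0.4881, 0.1374, 0.262]
ee_rot: [-3.139, 0.001, 1.54]
wrist_force: [-3.7, 1.7, -5.8]
width: 0.0171
finger_force: 30.0
```

Call:
{"api": "servo_tool", "payload": {"plan": [[0, 0.02, 0, 0, 0, 0, 0], [0, 0.03, 0, 0, 0, 0, 0], [0, 0.03, 0, 0, 0, 0, 0], [0, 0.03, 0, 0, 0, 0, 0]]}}

```text
time: 12.65
tool_pos: [0.4887, 0.1374, 0.2621]
ee_rot: [-3.134, 0.001, 1.54]
wrist_force: [-9.7, 0.5, -2.7]
width: 0.0173
finger_force: 30.0
```

Call:
{"api": "servo_tool", "payload": {"plan": [[0, 0.02, 0, 0, 0, 0, 0], [0, 0.03, 0, 0, 0, 0, 0], [0, 0.03, 0, 0, 0, 0, 0], [0, 0.03, 0, 0, 0, 0, 0]]}}

```text
time: 12.98
tool_pos: [0.4888, 0.1374, 0.262]
ee_rot: [-3.127, 0.001, 1.541]
wrist_force: [-18.1, 1.3, -0.8]
width: 0.0176
finger_force: 30.1
```

Call:
{"api": "servo_tool", "payload": {"plan": [[0, -0.03, 0, 0, 0, 0, 0], [0, -0.05, 0, 0, 0, 0, 0], [0, -0.05, 0, 0, 0, 0, 36], [0, -0.05, 0, 0, 0, 0, 36], [0, -0.05, 0, 0, 0, 0, 36], [0, -0.05, -0.3, 0, 0, 0, 36], [0, -0.05, -0.6, 0, 0, 0, 36], [0, -0.05, -0.9, 0, 0, 0, 50], [0, -0.05, -0.9, 0, 0, 0, 60]]}}

```text
time: 13.73
tool_pos: [0.492, 0.1375, 0.3612]
ee_rot: [3.126, -0.003, 1.539]
wrist_force: [-0.4, 0.7, 0.2]
width: 0.0461
finger_force: 0.0
```

Call:
{"api": "servo_tool", "payload": {"plan": [[0.3, -0.3, -0.3, 0, 0, 0, 70], [0.6, -0.6, -0.3, 0, 0, 0, 75], [0.9, -0.8, -0.3, 0, 0, 0, 75], [1, -0.8, -0.3, 0, 0, 0, 75]]}}

```text
time: 14.07
tool_pos: [0.4106, 0.2427, 0.3858]
ee_rot: [3.136, -0.004, 1.543]
wrist_force: [0.8, -0.5, -0.2]
width: 0.0725
finger_force: 0.0
```

Call:
{"api": "servo_tool", "payload": {"plan": [[0.2, 0, 0.3, 0, 0, 0, 75], [0.2, 0, 0.6, 0, 0, 0, 75], [0.2, 0, 0.9, 0, 0, 0, 75], [0.2, 0, 1, 0, 0, 0, 75]]}}

```text
time: 14.4
tool_pos: [0.4123, 0.2595, 0.2781]
ee_rot: [-3.137, 0.003, 1.54]
wrist_force: [-0.1, -0.9, 1.2]
width: 0.075
finger_force: 0.0
```

```bash
python3 -c "
from h import *
o=st()
snap('scene','s5'); 
ds=robot.find_in('cap0','scene')
for d in ds: print(np.round(d['extent']),round(d['conf'],2),ray('scene',d['extent'][:2],.018))
print(rel([.404,.26,.03]),o['joint_positions'])
snap('top','t5');
for d in robot.find_in('cap0','top'): print(np.round(d['extent']),round(d['conf'],2),ray('top',d['extent'][:2],.03))
a=cv2.imread('pics/s5.png')[140:340,170:450]; cv2.imwrite('pics/s5c.png',cv2.resize(a,None,fx=2.8,fy=2.8,interpolation=cv2.INTER_CUBIC))
"
```

```text
t 14.4 p [0.4123 0.2595 0.2781] rot [-3.137e+00  3.000e-03  1.540e+00] F [-0.1 -0.9  1.2] w 0.075 f 0.0
[408. 292.  21.  19.] 0.89 [0.41118761 0.36626648 0.018     ]
[377. 270.  13.  19.] 0.62 [0.40169965 0.26387784 0.018     ]
[179. 208.  17.  19.] 0.52 [ 0.57526687 -0.35229777  0.018     ]
[ 0.00800299 -0.08161401  2.50634698] [ 4.45697787e-01 -5.30733491e-02  1.40393013e+00 -6.14087846e-04
  1.79665999e+00  4.76093743e-01]
[393. 178.  14.  17.] 0.74 [ 0.57649913 -0.34654336  0.03      ]
[196. 248.  16.  17.] 0.71 [0.40445032 0.2622901  0.03      ]
```

View pics/s5c.png

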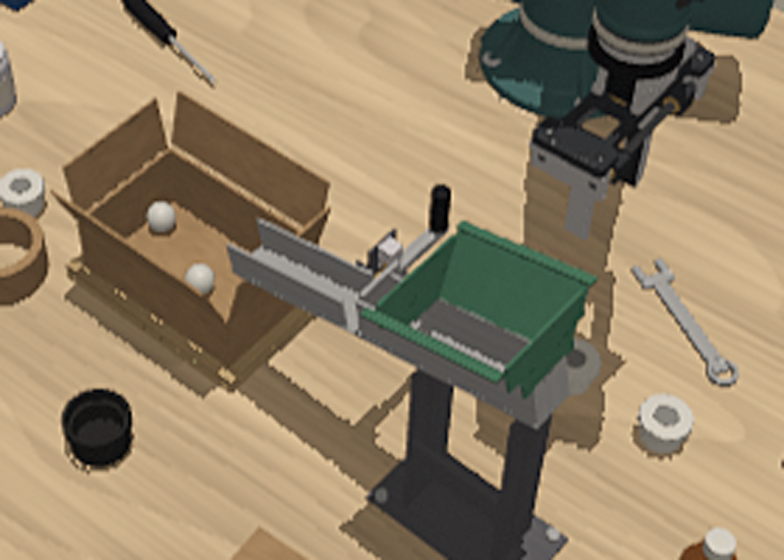

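Call:
{"api": "servo_tool", "payload": {"plan": [[0.02, -0.08, 0.3, 0, 0, 0, 75], [0.02, -0.08, 0.6, 0, 0, 0, 75], [0.02, -0.08, 1, 0, 0, 0, 75]]}}

```text
time: 14.85
tool_pos: [0.4089, 0.2636, 0.1878]
ee_rot: [3.13, -0.006, 1.539]
wrist_force: [0.0, 0.3, -0.2]
width: 0.0751
finger_force: 0.0
```

Call:
{"api": "servo_tool", "payload": {"plan": [[0, 0, 0.3, 0, 0, 0, 75], [0, 0, 0.6, 0, 0, 0, 75], [0, 0, 0.9, 0, 0, 0, 75], [0, 0, 1, 0, 0, 0, 75], [0, 0, 1, 0, 0, 0, 75]]}}

```text
time: 15.27
tool_pos: [0.4052, 0.2617, 0.0817]
ee_rot: [-3.139, 0.001, 1.539]
wrist_force: [-0.2, -0.8, -0.1]
width: 0.0755
finger_force: 0.0
```

```bash
python3 -c "
from h import *
o=st();print(rel([.404,.261,.028]))"
```

```text
t 15.27 p [0.4052 0.2617 0.0817] rot [-3.139e+00  1.000e-03  1.539e+00] F [-0.2 -0.8 -0.1] w 0.0755 f 0.0
[-0.0069707  -0.01100457  0.53717814]
```

Call:
{"api": "servo_tool", "payload": {"plan": [[0, -0.01, 0.25, 0, 0, 0, 75], [0, -0.01, 0.5, 0, 0, 0, 75], [0, -0.01, 0.53, 0, 0, 0, 75], [0, -0.01, 0.53, 0, 0, 0, 0], [0, -0.01, 0.53, 0, 0, 0, 0], [0, -0.01, 0.53, 0, 0, 0, 0], [0, -0.01, 0.53, 0, 0, 0, 0], [0, -0.01, 0.53, 0, 0, 0, 0]]}}

```text
time: 15.93
tool_pos: [0.4062, 0.2631, 0.032]
ee_rot: [3.138, -0.002, 1.54]
wrist_force: [-0.1, -0.7, 5.1]
width: 0.0514
finger_force: 30.0
```

Call:
{"api": "servo_tool", "payload": {"plan": [[0, 0, -0.25, 0, 0, 0, 0], [0, 0, -0.5, 0, 0, 0, 0], [0, 0, -0.75, 0, 0, 0, 0], [0, 0, -1, 0, 0, 0, 0], [0, 0, -1, 0, 0, 0, 0]]}}

```text
time: 16.35
tool_pos: [0.4077, 0.2639, 0.1361]
ee_rot: [3.131, -0.006, 1.54]
wrist_force: [0.6, 0.8, 0.2]
width: 0.0511
finger_force: 30.0
```

Call:
{"api": "servo_tool", "payload": {"plan": [[0, 0, -0.4, 0, 0, 0, 0], [-0.3, 0, -0.8, 0, 0, 0, 0], [-0.6, 0, -1, 0, 0, 0, 0], [-0.9, 0, -1, 0, 0, 0, 0], [-1, 0, -1, 0, 0, 0, 0]]}}

```text
time: 16.77
tool_pos: [0.4022, 0.1598, 0.2317]
ee_rot: [3.137, 0.0, 1.537]
wrist_force: [-0.8, -0.1, -0.9]
width: 0.0516
finger_force: 30.0
```

Call:
{"api": "servo_tool", "payload": {"plan": [[-0.3, 0, 0, 0, 0, 0, 0], [-0.6, 0, 0, 0, 0, 0, 0], [-0.9, 0.1, 0, 0, 0, 0, 0], [-1, 0.3, 0, 0, 0, 0, 0]]}}

```text
time: 17.1
tool_pos: [0.427, 0.059, 0.2287]
ee_rot: [-3.14, 0.001, 1.537]
wrist_force: [-0.2, -0.0, -0.4]
width: 0.0512
finger_force: 30.0
```

Call:
{"api": "servo_tool", "payload": {"plan": [[-0.3, 0.2, 0, 0, 0, 0, 0], [-0.6, 0.5, 0, 0, 0, 0, 0], [-0.9, 0.8, 0, 0, 0, 0, 0], [-1, 1, 0, 0, 0, 0, 0], [-1, 1, 0, 0, 0, 0, 0]]}}

```text
time: 17.52
tool_pos: [0.5273, -0.0443, 0.2262]
ee_rot: [-3.138, -0.0, 1.536]
wrist_force: [0.3, -0.7, -0.9]
width: 0.0514
finger_force: 30.0
```

```bash
python3 -c "
from h import *
o=st();print(rel([.54,-.09,.10]))"
```

```text
t 17.52 p [ 0.5273 -0.0443  0.2262] rot [-3.138 -0.     1.536] F [ 0.3 -0.7 -0.9] w 0.0514 f 29.999773800373077
[-0.45304873  0.14775663  1.26182916]
```

Call:
{"api": "servo_tool", "payload": {"plan": [[-0.3, 0.1, 0, 0, 0, 0, 0], [-0.48, 0.15, 0, 0, 0, 0, 0], [-0.48, 0.15, 0.3, 0, 0, 0, 0], [-0.48, 0.15, 0.6, 0, 0, 0, 0], [-0.48, 0.15, 0.9, 0, 0, 0, 0], [-0.48, 0.15, 0.9, 0, 0, 0, 0]]}}

```text
time: 18.02
tool_pos: [0.5334, -0.0879, 0.1311]
ee_rot: [-3.126, -0.004, 1.54]
wrist_force: [-0.9, 0.2, -0.9]
width: 0.0517
finger_force: 30.0
```

Call:
{"api": "servo_tool", "payload": {"plan": [[0, 0, 0.3, 0, 0, 0, 0], [0, 0, 0.4, 0, 0, 0, 0], [0, 0, 0.4, 0, 0, 0, 0], [0, 0, 0.4, 0, 0, 0, 66], [0, 0, 0.4, 0, 0, 0, 66], [0, 0, 0.4, 0, 0, 0, 66], [0, 0, 0, 0, 0, 0, 66], [0, 0, -0.4, 0, 0, 0, 66], [0, 0, -0.8, 0, 0, 0, 66], [0, 0, -0.9, 0, 0, 0, 66]]}}

```text
time: 18.85
tool_pos: [0.5417, -0.0909, 0.2395]
ee_rot: [3.126, 0.003, 1.54]
wrist_force: [1.1, -0.9, 2.1]
width: 0.0658
finger_force: 0.0
```

```bash
python3 -c "
from h import *
o=st()
snap('scene','s6');snap('top','t6') 
for c in ('scene','top'):
  for d in robot.find_in('cap0',c): print(np.round(d['extent']),round(d['conf'],2),ray(c,d['extent'][:2],.018 if c=='scene' else .03))
"
```

```text
t 18.85 p [ 0.5417 -0.0909  0.2395] rot [3.126e+00 3.000e-03 1.540e+00] F [ 1.1 -0.9  2.1] w 0.0658 f 0.0
[407. 293.  18.  18.] 0.78 [0.41633696 0.36549059 0.018     ]
[180. 209.  15.  15.] 0.74 [ 0.5773793  -0.34521661  0.018     ]
[163. 247.  14.  16.] 0.77 [0.4159568  0.36055707 0.03      ]
[394. 178.  13.  18.] 0.48 [ 0.57747076 -0.35066834  0.03      ]
```

Call:
{"api": "servo_tool", "payload": {"plan": [[0.2, -0.3, 0, 0, 0, 0, 75], [0.4, -0.7, 0, 0, 0, 0, 75], [0.7, -1, 0, 0, 0, 0, 75], [1, -1, 0, 0, 0, 0, 75], [1, -1, 0, 0, 0, 0, 75]]}}

```text
time: 19.47
tool_pos: [0.4389, 0.0172, 0.227]
ee_rot: [-3.137, -0.003, 1.545]
wrist_force: [-0.2, 0.3, -0.1]
width: 0.0753
finger_force: 0.0
```

Call:
{"api": "servo_tool", "payload": {"plan": [[0.2, -0.3, 0, 0, 0, 0, 75], [0.6, -0.41, 0, 0, 0, 0, 75], [1, -0.41, 0, 0, 0, 0, 75]]}}

```text
time: 19.72
tool_pos: [0.4017, 0.1141, 0.2275]
ee_rot: [-3.138, 0.001, 1.537]
wrist_force: [0.6, -0.1, 1.2]
width: 0.0752
finger_force: 0.0
```

Call:
{"api": "servo_tool", "payload": {"plan": [[0.4, 0, 0, 0, 0, 0, 75], [0.8, 0, 0, 0, 0, 0, 75], [1, 0, 0, 0, 0, 0, 75]]}}

```text
time: 19.97
tool_pos: [0.406, 0.217, 0.2269]
ee_rot: [-3.137, 0.0, 1.543]
wrist_force: [-0.5, -0.2, 0.8]
width: 0.0749
finger_force: 0.0
```

Call:
{"api": "servo_tool", "payload": {"plan": [[0.4, 0, 0, 0, 0, 0, 75], [0.8, 0, 0.3, 0, 0, 0, 75], [1, 0, 0.6, 0, 0, 0, 75], [1, 0, 0.6, 0, 0, 0, 75]]}}

```text
time: 20.3
tool_pos: [0.4062, 0.3151, 0.1601]
ee_rot: [-3.128, 0.007, 1.544]
wrist_force: [-1.5, -1.2, -0.9]
width: 0.0751
finger_force: 0.0
```

Call:
{"api": "servo_tool", "payload": {"plan": [[0.4, 0, 0.3, 0, 0, 0, 75], [0.48, 0, 0.6, 0, 0, 0, 75], [0.48, 0, 0.8, 0, 0, 0, 75], [0.48, 0, 0.8, 0, 0, 0, 75], [0.48, 0, 0.8, 0, 0, 0, 75]]}}

```text
time: 20.72
tool_pos: [0.4107, 0.3603, 0.0873]
ee_rot: [-3.137, 0.004, 1.539]
wrist_force: [0.1, 0.1, 0.3]
width: 0.0753
finger_force: 0.0
```

```bash
python3 -c "
from h import *
o=st();print(rel([.415,.363,.03]))"
```

```text
t 20.72 p [0.4107 0.3603 0.0873] rot [-3.137  0.004  1.539] F [0.1 0.1 0.3] w 0.0753 f 0.0
[0.03070475 0.04413788 0.57244006]
```

Call:
{"api": "servo_tool", "payload": {"plan": [[0.03, 0.04, 0.25, 0, 0, 0, 75], [0.03, 0.04, 0.5, 0, 0, 0, 75], [0.03, 0.04, 0.57, 0, 0, 0, 75], [0.03, 0.04, 0.57, 0, 0, 0, 0], [0.03, 0.04, 0.57, 0, 0, 0, 0], [0.03, 0.04, 0.57, 0, 0, 0, 0], [0.03, 0.04, 0.57, 0, 0, 0, 0], [0.03, 0.04, 0.57, 0, 0, 0, 0]]}}

```text
time: 21.38
tool_pos: [0.417, 0.3657, 0.0349]
ee_rot: [3.138, -0.002, 1.54]
wrist_force: [0.1, -0.1, 3.6]
width: 0.0514
finger_force: 30.0
```

Call:
{"api": "servo_tool", "payload": {"plan": [[0, 0, -0.3, 0, 0, 0, 0], [0, 0, -0.6, 0, 0, 0, 0], [0, 0, -1, 0, 0, 0, 0], [-0.3, -0.1, -1, 0, 0, 0, 0], [-0.7, -0.1, -1, 0, 0, 0, 0], [-1, -0.1, -1, 0, 0, 0, 0]]}}

```text
time: 21.88
tool_pos: [0.4027, 0.2642, 0.1345]
ee_rot: [3.138, -0.001, 1.541]
wrist_force: [0.3, -0.0, 0.1]
width: 0.0512
finger_force: 30.0
```

Call:
{"api": "servo_tool", "payload": {"plan": [[-0.3, 0, -0.4, 0, 0, 0, 0], [-0.6, 0, -0.8, 0, 0, 0, 0], [-1, 0, -1, 0, 0, 0, 0]]}}

```text
time: 22.13
tool_pos: [0.4001, 0.1804, 0.2254]
ee_rot: [3.138, -0.002, 1.542]
wrist_force: [1.6, -0.9, 0.2]
width: 0.0512
finger_force: 30.0
```

Call:
{"api": "servo_tool", "payload": {"plan": [[-0.3, 0, 0, 0, 0, 0, 0], [-0.6, 0, 0, 0, 0, 0, 0], [-1, 0, 0, 0, 0, 0, 0]]}}

```text
time: 22.38
tool_pos: [0.397, 0.0803, 0.224]
ee_rot: [3.138, -0.001, 1.542]
wrist_force: [1.4, -0.2, 0.1]
width: 0.0514
finger_force: 30.0
```

Call:
{"api": "servo_tool", "payload": {"plan": [[-0.3, 0, 0, 0, 0, 0, 0], [-0.6, 0.3, 0, 0, 0, 0, 0], [-1, 0.6, 0, 0, 0, 0, 0], [-1, 0.7, 0, 0, 0, 0, 0]]}}

```text
time: 22.72
tool_pos: [0.465, -0.0258, 0.2231]
ee_rot: [3.139, 0.003, 1.535]
wrist_force: [0.7, 0.5, 0.9]
width: 0.0511
finger_force: 30.0
```

Call:
{"api": "servo_tool", "payload": {"plan": [[-0.3, 0.3, 0, 0, 0, 0, 0], [-0.6, 0.6, 0, 0, 0, 0, 0], [-1, 0.7, 0, 0, 0, 0, 0], [-1, 0.7, 0, 0, 0, 0, 0]]}}

```text
time: 23.05
tool_pos: [0.5319, -0.1298, 0.2216]
ee_rot: [-3.141, 0.004, 1.534]
wrist_force: [-0.6, 0.5, -0.1]
width: 0.0517
finger_force: 30.0
```

```bash
python3 -c "
from h import *
o=st();print(rel([.542,-.15,.10]))"
```

```text
t 23.05 p [ 0.5319 -0.1298  0.2216] rot [-3.141  0.004  1.534] F [-0.6  0.5 -0.1] w 0.0517 f 29.99926596879959
[-0.19407127  0.10884991  1.21635203]
```

Call:
{"api": "servo_tool", "payload": {"plan": [[-0.2, 0.11, 0.2, 0, 0, 0, 0], [-0.2, 0.11, 0.5, 0, 0, 0, 0], [-0.2, 0.11, 0.8, 0, 0, 0, 0], [-0.2, 0.11, 0.9, 0, 0, 0, 0]]}}

```text
time: 23.38
tool_pos: [0.5384, -0.1431, 0.1278]
ee_rot: [-3.134, -0.003, 1.539]
wrist_force: [-1.2, 0.9, -1.3]
width: 0.0513
finger_force: 30.0
```

Call:
{"api": "servo_tool", "payload": {"plan": [[0, 0, 0.3, 0, 0, 0, 0], [0, 0, 0.33, 0, 0, 0, 0], [0, 0, 0.33, 0, 0, 0, 0], [0, 0, 0.33, 0, 0, 0, 66], [0, 0, 0.33, 0, 0, 0, 66], [0, 0, 0.33, 0, 0, 0, 66], [0, 0, 0, 0, 0, 0, 66], [0, 0, -0.4, 0, 0, 0, 66], [0, 0, -0.8, 0, 0, 0, 66], [0, 0, -1, 0, 0, 0, 66]]}}

```text
time: 24.22
tool_pos: [0.5428, -0.1445, 0.2401]
ee_rot: [3.131, 0.003, 1.54]
wrist_force: [0.2, -0.7, 1.2]
width: 0.0659
finger_force: 0.0
```

Call:
{"api": "servo_tool", "payload": {"plan": [[-0.4, 0, -0.1, 0, 0, 0, 75], [-0.8, 0, -0.1, 0, 0, 0, 75], [-1, 0.1, -0.1, 0, 0, 0, 75], [-1, 0.3, -0.1, 0, 0, 0, 75]]}}

```text
time: 24.55
tool_pos: [0.5669, -0.2496, 0.245]
ee_rot: [3.139, 0.004, 1.534]
wrist_force: [0.7, 0.1, 0.3]
width: 0.0747
finger_force: 0.0
```

```bash
python3 -c "
from h import *
o=st()
snap('scene','s7');snap('top','t7') 
for c in ('scene','top'):
 for n in('cap0','tape_roll'):
  for d in robot.find_in(n,c): print(n,np.round(d['extent']),round(d['conf'],2),ray(c,d['extent'][:2],.018 if c=='scene' else .03))
print(rel([.577,-.348,.03]))
a=cv2.imread('pics/t0.png' if 0 else 'pics/top0.png')[130:210,300:420]
b=cv2.imread('pics/s7.png')[150:290,150:300]
cv2.imwrite('pics/c7.png',np.hstack([cv2.resize(a,(390,260),interpolation=cv2.INTER_CUBIC),cv2.resize(b,(279,260),interpolation=cv2.INTER_CUBIC)]))
"
```

```text
t 24.55 p [ 0.5669 -0.2496  0.245 ] rot [3.139 0.004 1.534] F [0.7 0.1 0.3] w 0.0747 f 0.0
cap0 [178. 208.  17.  17.] 0.66 [ 0.57656587 -0.35186157  0.018     ]
cap0 [232. 226.  16.  15.] 0.47 [ 0.53099243 -0.16760319  0.018     ]
tape_roll [170. 233.  38.  39.] 0.85 [ 0.66674278 -0.29711816  0.018     ]
tape_roll [312. 229.  33.  44.] 0.59 [0.39115231 0.03070394 0.018     ]
cap0 [303. 205.  18.  14.] 0.76 [ 0.51224536 -0.06449552  0.03      ]
cap0 [333. 193.  12.  15.] 0.65 [ 0.54347354 -0.1579833   0.03      ]
cap0 [213. 165. 140.  80.] 0.36 [0.65761054 0.20310235 0.03      ]
cap0 [312. 213.  48.   2.] 0.36 [ 0.48732603 -0.08937405  0.03      ]
tape_roll [371. 165.   8.   8.] 0.46 [ 0.62164291 -0.28368918  0.03      ]
[-1.03508169  0.12543958  2.13218745]
```

View pics/c7.png

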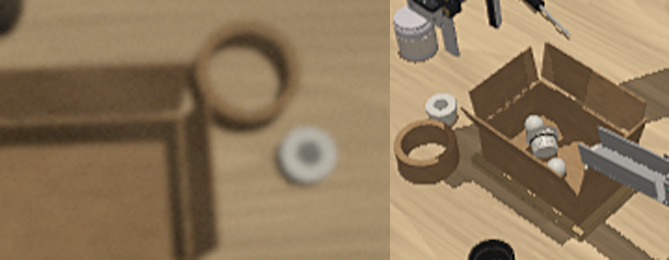

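Call:
{"api": "servo_tool", "payload": {"plan": [[-0.4, 0.1, 0, 0, 0, 0.07, 75], [-0.8, 0.12, 0, 0, 0, 0.14, 75], [-1, 0.12, 0.3, 0, 0, 0.21, 75], [-1, 0.12, 0.6, 0, 0, 0.3, 75], [-1, 0.12, 1, 0, 0, 0.3, 75], [-1, 0.12, 1, 0, 0, 0.3, 75]]}}

```text
time: 25.35
tool_pos: [0.5712, -0.3414, 0.1314]
ee_rot: [-3.122, -0.002, 1.068]
wrist_force: [-0.9, 2.0, -3.1]
width: 0.0749
finger_force: 0.0
```

Call:
{"api": "servo_tool", "payload": {"plan": [[0, 0, 0.3, 0, 0, 0, 75], [0, 0, 0.5, 0, 0, 0, 75], [0, 0, 0.6, 0, 0, 0, 75], [0, 0, 0.6, 0, 0, 0, 75]]}}

```text
time: 25.68
tool_pos: [0.576, -0.3438, 0.0813]
ee_rot: [-3.138, -0.0, 1.07]
wrist_force: [0.1, -0.4, 0.3]
width: 0.0749
finger_force: 0.0
```

```bash
python3 -c "
from h import *
o=st();print(rel([.577,-.349,.03]));print(ray('top',(376,152),.048))"
```

```text
t 25.68 p [ 0.576  -0.3438  0.0813] rot [-3.138 -0.     1.07 ] F [ 0.1 -0.4  0.3] w 0.0749 f 0.0
[-0.04088703  0.03593797  0.51258044]
[ 0.65783341 -0.29960783  0.048     ]
```

Call:
{"api": "servo_tool", "payload": {"plan": [[-0.04, 0.03, 0.25, 0, 0, 0, 75], [-0.04, 0.03, 0.45, 0, 0, 0, 75], [-0.04, 0.03, 0.51, 0, 0, 0, 75], [-0.04, 0.03, 0.51, 0, 0, 0, 0], [-0.04, 0.03, 0.51, 0, 0, 0, 0], [-0.04, 0.03, 0.51, 0, 0, 0, 0], [-0.04, 0.03, 0.51, 0, 0, 0, 0], [-0.04, 0.03, 0.51, 0, 0, 0, 0]]}}

```text
time: 26.35
tool_pos: [0.5787, -0.3507, 0.0339]
ee_rot: [3.138, 0.0, 1.069]
wrist_force: [-0.1, -0.4, 4.3]
width: 0.0511
finger_force: 30.0
```

Call:
{"api": "servo_tool", "payload": {"plan": [[0, 0, -0.3, 0, 0, 0, 0], [0, 0, -0.6, 0, 0, 0, 0], [0, 0, -1, 0, 0, 0, 0], [0, 0, -1, 0, 0, 0, 0]]}}

```text
time: 26.68
tool_pos: [0.5813, -0.3527, 0.1425]
ee_rot: [3.124, 0.002, 1.069]
wrist_force: [1.2, 0.1, 1.6]
width: 0.0513
finger_force: 30.0
```

Call:
{"api": "servo_tool", "payload": {"plan": [[0, 0, -0.4, 0, 0, -0.07, 0], [0, 0, -0.8, 0, 0, -0.14, 0], [0, 0, -1, 0, 0, -0.21, 0], [0, 0, -1, 0, 0, -0.3, 0], [0, 0, -1, 0, 0, -0.3, 0], [0, 0, -1, 0, 0, -0.3, 0]]}}

```text
time: 27.18
tool_pos: [0.5774, -0.35, 0.2313]
ee_rot: [3.141, 0.0, 1.537]
wrist_force: [0.5, 0.4, -1.5]
width: 0.0513
finger_force: 30.0
```

```bash
python3 -c "
from h import *
o=st();print(rel([.542,-.12,.10]))"
```

```text
t 27.18 p [ 0.5774 -0.35    0.2313] rot [3.141 0.    1.537] F [ 0.5  0.4 -1.5] w 0.0513 f 29.999476075172424
[ 2.28715809 -0.43071185  1.31311464]
```

Call:
{"api": "servo_tool", "payload": {"plan": [[0.3, 0, 0, 0, 0, 0, 0], [0.6, -0.1, 0, 0, 0, 0, 0], [1, -0.1, 0, 0, 0, 0, 0]]}}

```text
time: 27.43
tool_pos: [0.5686, -0.2503, 0.2286]
ee_rot: [-3.137, -0.001, 1.533]
wrist_force: [0.3, 0.0, 0.6]
width: 0.0513
finger_force: 30.0
```

Call:
{"api": "servo_tool", "payload": {"plan": [[0.3, 0, 0, 0, 0, 0, 0], [0.6, -0.15, 0, 0, 0, 0, 0], [1, -0.15, 0, 0, 0, 0, 0]]}}

```text
time: 27.68
tool_pos: [0.5564, -0.1489, 0.2293]
ee_rot: [-3.137, -0.0, 1.534]
wrist_force: [1.7, 0.6, -0.9]
width: 0.0513
finger_force: 30.0
```

Call:
{"api": "servo_tool", "payload": {"plan": [[0.3, 0, 0, 0, 0, 0, 0], [0.5, 0, 0.2, 0, 0, 0, 0], [0.5, 0, 0.5, 0, 0, 0, 0], [0.5, 0, 0.8, 0, 0, 0, 0], [0.5, 0, 0.9, 0, 0, 0, 0]]}}

```text
time: 28.1
tool_pos: [0.5566, -0.0977, 0.1346]
ee_rot: [-3.131, -0.003, 1.538]
wrist_force: [-0.8, 0.8, -0.3]
width: 0.051
finger_force: 30.0
```

Call:
{"api": "servo_tool", "payload": {"plan": [[0, 0, 0.2, 0, 0, 0, 0], [0, 0, 0.35, 0, 0, 0, 0], [0, 0, 0.35, 0, 0, 0, 0], [0, 0, 0.35, 0, 0, 0, 66], [0, 0, 0.35, 0, 0, 0, 66], [0, 0, 0.35, 0, 0, 0, 66], [0, 0, 0, 0, 0, 0, 66], [0, 0, -0.4, 0, 0, 0, 66], [0, 0, -0.8, 0, 0, 0, 66], [0, 0, -1, 0, 0, 0, 66]]}}

```text
time: 28.93
tool_pos: [0.5621, -0.0999, 0.2492]
ee_rot: [3.131, 0.003, 1.539]
wrist_force: [0.8, 1.2, 1.5]
width: 0.0664
finger_force: 0.0
```

Call:
{"api": "servo_tool", "payload": {"plan": [[0, -0.4, -0.2, 0, 0, 0, 20], [0, -0.8, -0.4, 0, 0, 0, 0], [0, -1, -0.6, 0, 0, 0, 0], [0, -1, -0.6, 0, 0, 0, 0]]}}

```text
time: 29.27
tool_pos: [0.4589, -0.0966, 0.3097]
ee_rot: [3.129, 0.004, 1.538]
wrist_force: [0.0, -0.6, 2.2]
width: 0.0431
finger_force: 0.0
```

```bash
python3 -c "
from h import *
o=st()
snap('scene','s8');snap('top','t8')
a=cv2.imread('pics/t8.png')[120:260,140:430]
b=cv2.imread('pics/s8.png')[130:300,130:330]
cv2.imwrite('pics/c8.png',np.vstack([cv2.resize(a,(600,290),interpolation=cv2.INTER_CUBIC),np.pad(cv2.resize(b,(360,306),interpolation=cv2.INTER_CUBIC),((0,0),(0,240),(0,0)))]))
for c in('scene','top'):
 for d in robot.find_in('cap0',c): print(c,np.round(d['extent']),round(d['conf'],2))
"
```

```text
t 29.27 p [ 0.4589 -0.0966  0.3097] rot [3.129 0.004 1.538] F [ 0.  -0.6  2.2] w 0.0431 f 0.0
scene [233. 226.  17.  16.] 0.8
top [306. 206.   8.  12.] 0.45
top [292. 190.  13.  22.] 0.42
```

View pics/c8.png

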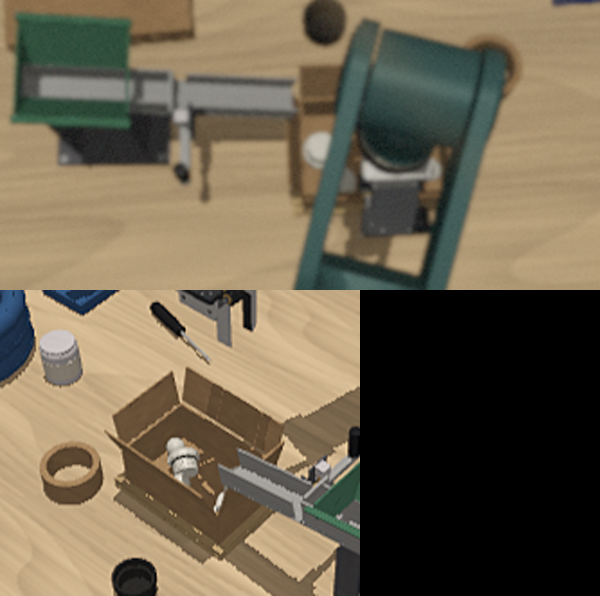

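Call:
{"api": "servo_tool", "payload": {"plan": [[0, 0, 0, 0, 0, 0.08, 0], [0.2, 0, 0, 0, 0, 0.16, 0], [0.4, 0, 0, 0, 0, 0.24, 0], [0.6, 0.1, 0, 0, 0, 0.32, 0], [0.8, 0.2, 0, 0, 0, 0.4, 0], [1, 0.3, 0, 0, 0, 0.48, 0], [1, 0.4, 0, 0, 0, 0.56, 0], [1, 0.4, 0, 0, 0, 0.64, 0], [1, 0.4, 0, 0, 0, 0.72, 0], [1, 0.4, 0, 0, 0, 0.8, 0], [1, 0.4, 0, 0, 0, 0.88, 0], [1, 0.4, 0, 0, 0, 0.95, 0]]}}

```text
time: 30.47
tool_pos: [0.504, 0.0027, 0.2988]
ee_rot: [-3.141, 0.004, 0.042]
wrist_force: [-0.4, -0.4, 0.3]
width: 0.0003
finger_force: 0.0
```

Call:
{"api": "servo_tool", "payload": {"plan": [[0, 0, 0, 0, 0, 0.05, 0], [0, 0, 0, 0, 0, 0.05, 0], [0, 0, 0, 0, 0, 0.05, 0]]}}

```text
time: 30.72
tool_pos: [0.5037, 0.0026, 0.2994]
ee_rot: [-3.141, 0.003, -0.029]
wrist_force: [0.0, 0.4, -0.5]
width: 0.0007
finger_force: 0.0
```

```bash
python3 -c "
from h import *
o=st(); f=lambda a,b:(210+a/4.7,135+b/4.7)
print('left top edge',ray('top',f(330,300),.157),'right',ray('top',f(737,250),.152),'back',ray('top',f(520,75),.15),'front',ray('top',f(520,402),.155))
print(rel([.512,.04,.20]))"
```

```text
t 30.72 p [0.5037 0.0026 0.2994] rot [-3.141e+00  3.000e-03 -2.900e-02] F [ 0.   0.4 -0.5] w 0.0007 f 0.0
left top edge [0.50887886 0.00379226 0.157     ] right [ 0.52271797 -0.23646477  0.152     ] back [ 0.63977211 -0.11943004  0.15      ] front [ 0.44143678 -0.1011789   0.155     ]
[ 0.07531416 -0.37570854  0.99439773]
```

Call:
{"api": "servo_tool", "payload": {"plan": [[0.11, -0.25, 0, 0, 0, 0, 0], [0.11, -0.25, 0.3, 0, 0, 0, 0], [0.11, -0.25, 0.6, 0, 0, 0, 0], [0.11, -0.25, 0.9, 0, 0, 0, 0], [0.11, -0.25, 1, 0, 0, 0, 0], [0.11, -0.25, 1, 0, 0, 0, 0]]}}

```text
time: 31.22
tool_pos: [0.5132, 0.0273, 0.1971]
ee_rot: [-3.141, 0.008, -0.03]
wrist_force: [-0.4, -0.0, 0.6]
width: 0.0008
finger_force: 0.0
```

Call:
{"api": "servo_tool", "payload": {"plan": [[0, 0, 0.2, 0, 0, 0, 0], [0, 0, 0.43, 0, 0, 0, 0], [0, 0, 0.43, 0, 0, 0, 0], [0, 0, 0.43, 0, 0, 0, 0]]}}

```text
time: 31.55
tool_pos: [0.5153, 0.027, 0.1591]
ee_rot: [-3.142, 0.0, -0.031]
wrist_force: [-0.4, 0.5, 0.7]
width: 0.0007
finger_force: 0.0
```

```bash
python3 -c "
from h import *
o=st()"
```

```text
t 31.55 p [0.5153 0.027  0.1591] rot [-3.142  0.    -0.031] F [-0.4  0.5  0.7] w 0.0007 f 0.0
```

Call:
{"api": "servo_tool", "payload": {"plan": [[0, 0.1, 0, 0, 0, 0, 0], [0, 0.2, 0, 0, 0, 0, 0], [0, 0.28, 0, 0, 0, 0, 0], [0, 0.36, 0, 0, 0, 0, 0], [0, 0.44, 0, 0, 0, 0, 0], [0, 0.52, 0, 0, 0, 0, 0], [0, 0.6, 0.03, 0, 0, 0, 0], [0, 0.68, 0.08, 0, 0, 0, 0], [0, 0.76, 0.14, 0, 0, 0, 0], [0, 0.8, 0.2, 0, 0, 0, 0], [0, 0.82, 0.26, 0, 0, 0, 0], [0, 0.82, 0.32, 0, 0, 0, 0]]}}

```text
time: 32.55
tool_pos: [0.5124, -0.0555, 0.1254]
ee_rot: [3.141, 0.001, -0.032]
wrist_force: [0.1, 0.0, 0.5]
width: 0.0003
finger_force: 0.3
```

Call:
{"api": "servo_tool", "payload": {"plan": [[0, 0, 0.05, 0, 0, 0, 0], [0, 0, 0.1, 0, 0, 0, 0], [0, 0, 0.14, 0, 0, 0, 0], [0, 0, 0.16, 0, 0, 0, 0], [0, 0, 0.16, 0, 0, 0, 0]]}}

```text
time: 32.97
tool_pos: [0.5126, -0.0545, 0.1104]
ee_rot: [-3.141, 0.0, -0.031]
wrist_force: [-0.1, 0.5, 0.1]
width: 0.0002
finger_force: 0.0
```

Call:
{"api": "servo_tool", "payload": {"plan": [[0, 0, 0.01, 0, 0, 0, 0], [0, 0, 0.02, 0, 0, 0, 0], [0, 0, 0.03, 0, 0, 0, 0], [0, 0, 0.03, 0, 0, 0, 0]]}}

```text
time: 33.3
tool_pos: [0.5129, -0.0547, 0.1099]
ee_rot: [-3.142, -0.002, -0.031]
wrist_force: [-4.8, 1.8, 9.8]
width: 0.0005
finger_force: 4.9
```

```bash
python3 -c "
from h import *
o=st();snap('top','t9');snap('scene','s9')
for c in('top','scene'):print([(np.round(d['extent']).astype(int).tolist(),round(d['conf'],2)) for d in robot.find_in('flap_left',c)])
b=cv2.imread('pics/s9.png')[150:290,180:340]
cv2.imwrite('pics/c9.png',cv2.resize(b,None,fx=3.5,fy=3.5,interpolation=cv2.INTER_CUBIC))"
```

```text
t 33.3 p [ 0.5129 -0.0547  0.1099] rot [-3.142e+00 -2.000e-03 -3.100e-02] F [-4.8  1.8  9.8] w 0.0005 f 4.8666083661373705
[([297, 208, 22, 8], 0.75)]
[([250, 240, 27, 30], 0.79)]
```

View pics/c9.png

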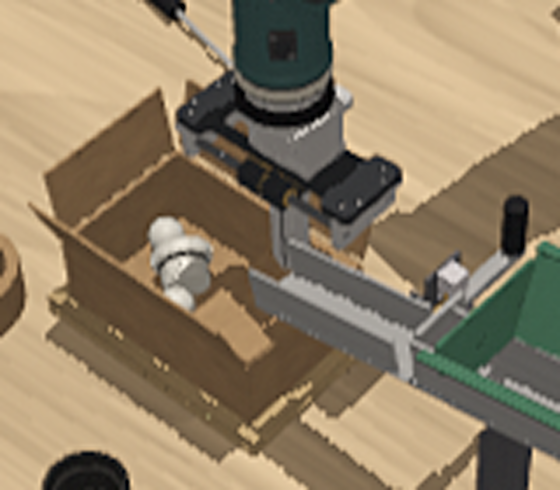

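Call:
{"api": "servo_tool", "payload": {"plan": [[0, 0, -0.3, 0, 0, 0, 0], [0, 0, -0.7, 0, 0, 0, 0], [0, 0.1, -1, 0, 0, 0, 0], [0.1, 0.5, -1, 0, 0, 0, 0], [0.2, 0.9, -1, 0, 0, 0, 0], [0.2, 1, -1, 0, 0, 0, 0]]}}

```text
time: 34.0
tool_pos: [0.5306, -0.16, 0.2078]
ee_rot: [3.138, -0.002, -0.035]
wrist_force: [0.1, -0.3, -1.2]
width: 0.0003
finger_force: 0.0
```

Call:
{"api": "servo_tool", "payload": {"plan": [[0, 0.4, -0.2, 0, 0, 0, 0], [0, 0.8, -0.2, 0, 0, 0, 0], [0, 1, -0.2, 0, 0, 0, 0]]}}

```text
time: 34.25
tool_pos: [0.5263, -0.259, 0.2281]
ee_rot: [3.139, -0.001, -0.033]
wrist_force: [0.4, -0.7, 0.5]
width: 0.0004
finger_force: 0.0
```

Call:
{"api": "servo_tool", "payload": {"plan": [[0, 0.28, 0, 0, 0, 0, 0], [0, 0.28, 0, 0, 0, 0, 0], [0, 0.28, 0.3, 0, 0, 0, 0], [0, 0.28, 0.6, 0, 0, 0, 0], [0, 0.28, 0.68, 0, 0, 0, 0], [0, 0.28, 0.68, 0, 0, 0, 0], [0, 0.28, 0.68, 0, 0, 0, 0]]}}

```text
time: 34.83
tool_pos: [0.5256, -0.2827, 0.1595]
ee_rot: [-3.141, 0.0, -0.03]
wrist_force: [0.0, -0.7, -0.0]
width: 0.0006
finger_force: 0.0
```

```bash
python3 -c "
from h import *
o=st();print(rel([.54,-.19,.125]))
snap('top','t10')
for c in['top']:
  for n in('flap_right','flap_left'):
    print(n,[(np.round(d['extent']).astype(int).tolist(),round(d['conf'],2)) for d in robot.find_in(n,c)])"
```

```text
t 34.83 p [ 0.5256 -0.2827  0.1595] rot [-3.141  0.    -0.03 ] F [ 0.  -0.7 -0. ] w 0.0006 f 0.0
[ 0.11602369 -0.9303682   0.34548057]
flap_right []
flap_left [([296, 190, 26, 49], 0.72), ([213, 167, 134, 82], 0.61)]
```

Call:
{"api": "servo_tool", "payload": {"plan": [[0, -0.1, 0, 0, 0, 0, 0], [0, -0.2, 0, 0, 0, 0, 0], [0, -0.3, 0, 0, 0, 0, 0], [0, -0.4, 0, 0, 0, 0, 0], [0, -0.5, 0, 0, 0, 0, 0], [0, -0.6, 0, 0, 0, 0, 0], [0, -0.68, 0.03, 0, 0, 0, 0], [0, -0.76, 0.08, 0, 0, 0, 0], [0, -0.84, 0.14, 0, 0, 0, 0], [0, -0.9, 0.2, 0, 0, 0, 0], [0, -0.93, 0.26, 0, 0, 0, 0], [0, -0.93, 0.34, 0, 0, 0, 0]]}}

```text
time: 35.98
tool_pos: [0.5285, -0.1897, 0.1249]
ee_rot: [-3.141, -0.0, -0.03]
wrist_force: [0.9, 0.1, 0.8]
width: 0.0003
finger_force: 0.5
```

Call:
{"api": "servo_tool", "payload": {"plan": [[0, 0, 0.05, 0, 0, 0, 0], [0, 0, 0.1, 0, 0, 0, 0], [0, 0, 0.14, 0, 0, 0, 0], [0, 0, 0.17, 0, 0, 0, 0], [0, 0, 0.17, 0, 0, 0, 0]]}}

```text
time: 36.4
tool_pos: [0.5282, -0.1905, 0.1101]
ee_rot: [-3.141, 0.0, -0.031]
wrist_force: [-4.0, 2.0, 8.1]
width: 0.0004
finger_force: 4.2
```

```bash
python3 -c "
from h import *
o=st();snap('top','t10');snap('scene','s10')"
```

```text
t 36.4 p [ 0.5282 -0.1905  0.1101] rot [-3.141  0.    -0.031] F [-4.   2.   8.1] w 0.0004 f 4.239852024475113
```

Call:
{"api": "servo_tool", "payload": {"plan": [[0, 0, -0.3, 0, 0, 0, 0], [0, 0, -0.7, 0, 0, 0, 0], [0, -0.2, -1, 0, 0, 0, 0], [-0.3, -0.5, -1, 0, 0, 0, 0], [-0.7, -0.7, -1, 0, 0, 0, 0], [-1, -0.7, -1, 0, 0, 0, 0], [-1, -0.7, -1, 0, 0, 0, 0]]}}

```text
time: 37.08
tool_pos: [0.426, -0.116, 0.2079]
ee_rot: [3.142, 0.003, -0.031]
wrist_force: [0.8, 1.0, 0.4]
width: 0.0004
finger_force: 0.0
```

Call:
{"api": "servo_tool", "payload": {"plan": [[-0.3, 0, 0, 0, 0, 0, 0], [-0.35, 0, 0, 0, 0, 0, 0], [-0.35, 0, 0.2, 0, 0, 0, 0], [-0.35, 0, 0.48, 0, 0, 0, 0], [-0.35, 0, 0.48, 0, 0, 0, 0], [-0.35, 0, 0.48, 0, 0, 0, 0]]}}

```text
time: 37.58
tool_pos: [0.3952, -0.1163, 0.1592]
ee_rot: [-3.14, 0.003, -0.032]
wrist_force: [-0.3, 0.6, -0.3]
width: 0.0002
finger_force: 0.0
```

Call:
{"api": "servo_tool", "payload": {"plan": [[0.1, 0, 0, 0, 0, 0, 0], [0.2, 0, 0, 0, 0, 0, 0], [0.3, 0, 0, 0, 0, 0, 0], [0.4, 0, 0, 0, 0, 0, 0], [0.5, 0, 0, 0, 0, 0, 0], [0.6, 0, 0, 0, 0, 0, 0], [0.7, 0, 0, 0, 0, 0, 0], [0.8, 0, 0, 0, 0, 0, 0], [0.9, 0, 0.03, 0, 0, 0, 0], [1, 0, 0.08, 0, 0, 0, 0], [1, 0, 0.08, 0, 0, 0, 0]]}}

```text
time: 38.5
tool_pos: [0.4967, -0.1192, 0.1507]
ee_rot: [-3.141, 0.001, -0.031]
wrist_force: [-1.2, 0.2, -1.2]
width: 0.0005
finger_force: 0.0
```

```bash
python3 -c "
from h import *
o=st();print(rel([.514,-.12,.115]))"
```

```text
t 38.5 p [ 0.4967 -0.1192  0.1507] rot [-3.141e+00  1.000e-03 -3.100e-02] F [-1.2  0.2 -1.2] w 0.0005 f 0.0
[0.1735352  0.00284461 0.35716079]
```

Call:
{"api": "servo_tool", "payload": {"plan": [[0.08, 0, 0.04, 0, 0, 0, 0], [0.14, 0, 0.1, 0, 0, 0, 0], [0.18, 0, 0.16, 0, 0, 0, 0], [0.2, 0, 0.22, 0, 0, 0, 0], [0.2, 0, 0.28, 0, 0, 0, 0], [0.2, 0, 0.33, 0, 0, 0, 0], [0.2, 0, 0.36, 0, 0, 0, 0], [0.2, 0, 0.36, 0, 0, 0, 0]]}}

```text
time: 39.17
tool_pos: [0.5148, -0.1198, 0.1153]
ee_rot: [-3.141, 0.002, -0.031]
wrist_force: [-0.4, -0.6, -0.3]
width: 0.0004
finger_force: 0.0
```

Call:
{"api": "servo_tool", "payload": {"plan": [[0, 0, 0.01, 0, 0, 0, 0], [0, 0, 0.02, 0, 0, 0, 0], [0, 0, 0.02, 0, 0, 0, 0]]}}

```text
time: 39.42
tool_pos: [0.5155, -0.12, 0.1144]
ee_rot: [3.142, -0.0, -0.031]
wrist_force: [0.1, -0.7, -0.4]
width: 0.0004
finger_force: 0.0
```

Call:
{"api": "servo_tool", "payload": {"plan": [[0, 0, 0.01, 0, 0, 0, 0], [0, 0, 0.02, 0, 0, 0, 0], [0, 0, 0.02, 0, 0, 0, 0]]}}

```text
time: 39.67
tool_pos: [0.5158, -0.12, 0.1137]
ee_rot: [3.141, -0.001, -0.031]
wrist_force: [-2.5, 1.3, 4.8]
width: 0.0003
finger_force: 2.4
```

Call:
{"api": "servo_tool", "payload": {"plan": [[0, 0, -0.3, 0, 0, 0, 0], [0, 0, -0.7, 0, 0, 0, 0], [0, 0, -1, 0, 0, 0, 0], [0.3, 0, -1, 0, 0, 0, 0], [0.7, 0, -1, 0, 0, 0, 0], [1, 0, -1, 0, 0, 0, 0], [1, 0, -1, 0, 0, 0, 0]]}}

```text
time: 40.25
tool_pos: [0.6192, -0.1231, 0.2095]
ee_rot: [-3.141, 0.001, -0.03]
wrist_force: [-1.1, -0.2, -0.8]
width: 0.0005
finger_force: 0.0
```

Call:
{"api": "servo_tool", "payload": {"plan": [[0.3, 0, 0, 0, 0, 0, 0], [0.54, 0, 0, 0, 0, 0, 0], [0.54, 0, 0.2, 0, 0, 0, 0], [0.54, 0, 0.5, 0, 0, 0, 0], [0.54, 0, 0.54, 0, 0, 0, 0], [0.54, 0, 0.54, 0, 0, 0, 0]]}}

```text
time: 40.75
tool_pos: [0.6673, -0.1243, 0.1549]
ee_rot: [-3.14, 0.007, -0.031]
wrist_force: [0.5, -0.6, 0.4]
width: 0.0005
finger_force: 0.0
```

```bash
python3 -c "
from h import *
o=st();print(rel([.569,-.12,.115]))"
```

```text
t 40.75 p [ 0.6673 -0.1243  0.1549] rot [-3.14   0.007 -0.031] F [ 0.5 -0.6  0.4] w 0.0005 f 0.0
[-0.98104734 -0.01184422  0.40583547]
```

Call:
{"api": "servo_tool", "payload": {"plan": [[-0.1, 0, 0, 0, 0, 0, 0], [-0.2, 0, 0, 0, 0, 0, 0], [-0.3, 0, 0, 0, 0, 0, 0], [-0.4, 0, 0, 0, 0, 0, 0], [-0.5, 0, 0, 0, 0, 0, 0], [-0.6, 0, 0, 0, 0, 0, 0], [-0.7, 0, 0, 0, 0, 0, 0], [-0.78, 0, 0.03, 0, 0, 0, 0], [-0.86, 0, 0.08, 0, 0, 0, 0], [-0.94, 0, 0.14, 0, 0, 0, 0], [-0.98, 0, 0.2, 0, 0, 0, 0], [-0.98, 0, 0.26, 0, 0, 0, 0]]}}

```text
time: 41.75
tool_pos: [0.5715, -0.122, 0.1345]
ee_rot: [3.141, -0.003, -0.031]
wrist_force: [-0.5, -0.4, 1.2]
width: 0.0005
finger_force: 0.3
```

Call:
{"api": "servo_tool", "payload": {"plan": [[0, 0, 0.05, 0, 0, 0, 0], [0, 0, 0.1, 0, 0, 0, 0], [0, 0, 0.14, 0, 0, 0, 0], [0, 0, 0.15, 0, 0, 0, 0], [0, 0, 0.15, 0, 0, 0, 0]]}}

```text
time: 42.17
tool_pos: [0.5715, -0.1216, 0.1166]
ee_rot: [-3.141, 0.001, -0.031]
wrist_force: [0.0, 0.8, 0.8]
width: 0.0006
finger_force: 0.0
```

Call:
{"api": "servo_tool", "payload": {"plan": [[0, 0, 0.01, 0, 0, 0, 0], [0, 0, 0.02, 0, 0, 0, 0], [0, 0, 0.02, 0, 0, 0, 0]]}}

```text
time: 42.42
tool_pos: [0.5717, -0.1217, 0.1153]
ee_rot: [-3.141, -0.0, -0.031]
wrist_force: [-0.1, -0.0, -0.4]
width: 0.0004
finger_force: 0.0
```

Call:
{"api": "servo_tool", "payload": {"plan": [[0, 0, 0.01, 0, 0, 0, 0], [0, 0, 0.02, 0, 0, 0, 0], [0, 0, 0.025, 0, 0, 0, 0], [0, 0, 0.025, 0, 0, 0, 0]]}}

```text
time: 42.75
tool_pos: [0.5717, -0.1218, 0.1137]
ee_rot: [3.141, -0.001, -0.031]
wrist_force: [-2.4, 0.8, 4.7]
width: 0.0003
finger_force: 2.2
```

Call:
{"api": "servo_tool", "payload": {"plan": [[0, 0, -0.3, 0, 0, 0, 0], [0, 0, -0.6, 0, 0, 0, 0], [0, 0, -1, 0, 0, 0, 0], [-0.3, 0, -1, 0, 0, 0, 0], [-0.7, 0, -1, 0, 0, 0, 0], [-1, 0, -1, 0, 0, 0, 0]]}}

```text
time: 43.25
tool_pos: [0.4704, -0.1186, 0.2134]
ee_rot: [3.141, -0.001, -0.031]
wrist_force: [0.3, -0.4, -0.2]
width: 0.0003
finger_force: 0.0
```

Call:
{"api": "servo_tool", "payload": {"plan": [[-0.3, 0, -0.3, 0, 0, 0, 0], [-0.6, 0, -0.5, 0, 0, 0, 0], [-1, 0, -0.5, 0, 0, 0, 0], [-1, 0, -0.5, 0, 0, 0, 0]]}}

```text
time: 43.58
tool_pos: [0.3675, -0.115, 0.2646]
ee_rot: [3.14, -0.002, -0.033]
wrist_force: [0.5, 0.3, 0.3]
width: 0.0004
finger_force: 0.0
```

```bash
python3 -c "
from h import *
o=st();snap('top','t11');snap('scene','s11')
for n in('cap0','ball0_center'):
 for c in('scene','top'):print(n,c,[(np.round(d['extent']).astype(int).tolist(),round(d['conf'],2)) for d in robot.find_in(n,c)])
a=cv2.imread('pics/t11.png')[120:260,140:420]
b=cv2.imread('pics/s11.png')[140:290,130:410]
cv2.imwrite('pics/c11.png',np.vstack([cv2.resize(a,(560,280),interpolation=cv2.INTER_CUBIC),cv2.resize(b,(560,300),interpolation=cv2.INTER_CUBIC)]))
"
```

```text
t 43.58 p [ 0.3675 -0.115   0.2646] rot [ 3.14e+00 -2.00e-03 -3.30e-02] F [0.5 0.3 0.3] w 0.0004 f 0.0
cap0 scene []
cap0 top [([321, 200, 77, 26], 0.56)]
ball0_center scene [([168, 234, 40, 38], 0.62), ([204, 292, 26, 22], 0.18)]
ball0_center top []
```

View pics/c11.png

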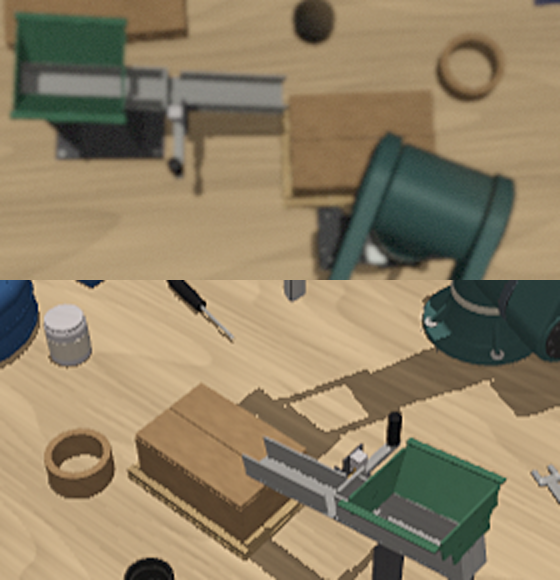

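The carton is closed flat, with its seam at about (225, 412) in the scene view. The gate is shut, the hopper is empty and no caps are left on the bench.

```bash
python3 -c "
from bench import robot
print(robot.close_job())"
```

```text
the job is handed in; nothing more can be done
None
```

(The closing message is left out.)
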